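Free the battery cover and snap it onto the watering timer

ROBOT

A 6-joint arm with a two-finger parallel gripper is mounted at the origin on the work surface. World frame = base frame: x ahead of the robot, y to its left, z up, the work surface at z = 0. Lengths are in mm, angles in rad, forces in N, time in s.
With the tool pointing down it reaches from about 350 to 775 mm from the base axis. Payload 7.3 kg.
Tool frame: the origin (TCP) lies between the finger pads; the fingertips stand tcp_to_tips ahead of it and the grasp point (between the pads) lies 5 mm behind it (tcp_to_tips is the distance from the TCP to the fingertips, in mm); z points along the fingers, x is the direction in which the jaws open and shut, and the axes are right-handed (so a half turn about z gives the same grasp; the last joint's range is limited). The gripper opens to 92 mm and grips with 3 to 60 N. Pads are 19 mm wide; open, the fingers measure 130 mm over their backs; the gripper's body (75 mm by 190 mm) begins 47 mm behind the grasp point.
Start: joints at [-1.44, 0.342, 1.524, -0, 1.275, -0.146], TCP at [143.493, -505.028, 240.741] pointing down, gripper open.
Joint ranges: [-2.53, 2.53], [-0.77, 2.02], [0.04, 2.7], [-1, 4.14], [0.28, 2.66], [-3.11, 3.11]. Speed limits (rad/s): [2.57, 2.57, 3.14, 3.14, 3.14, 3.14].

INTERFACE

Orientations are given as [roll, pitch, yaw] about the fixed x, y, z axes, in that order (R = Rz(yaw) Ry(pitch) Rx(roll)).
In Python, from plant import * gives the robot as it stands.
- The arm moves only by the tool drive_tool, never from a script. Its argument "deltas" is a list of rows, each an object of numbers: "hand": the gripper's target within -1 to 1 (shut at 1, half-way at 0, fully open at -1); "tx", "ty", "tz": the shift along the tool's x, y, z each as a share of 4 cm, from -1 to 1; "wx", "wy", "wz": the turn, a rotation vector about the tool's x, y, z each as a share of 5 degrees, from -1 to 1. In form: [{"hand": .., "tx": .., "ty": .., "tz": .., "wx": .., "wy": .., "wz": ..}, ...]. A call has 1 to 20 rows; each row shifts and turns the commanded pose from where the row before left it, along the tool's axes as they then stand; what a row does not reach is not made up. A row lasts 1/12 s, in which the tool goes at most 41.7 mm and 7.16 degrees, less where a joint would pass 70% of its speed; a pose out of reach is approached as far as the arm can. A call with a number of a shift or a turn outside -1 to 1 is refused whole. A call with a gripper value outside its range is refused whole. The fingers move at their own pace and stop on an object; the grip force is fixed at half the most. Time passes only in rows, so rows that do not move let the fingers close. It gives the time, the measured TCP pose, the force and the opening at its end, in the units of the state.
- get_obs(): the state, without advancing time (a new reading comes with each control period).
- capture(name): name is "scene" or "top"; returns the picture (384x512x3 uint8, red, green, blue); there is no depth.
- camera_model(name): a dict with "fx", "fy", "cx", "cy" (pixels), "D" ([k1, k2, p1, p2, k3] as OpenCV has them; the pictures are not rectified), "rvec" (rotation vector, rad) and "tvec" (3), from world to camera coordinates, as OpenCV has them. Camera axes: x right, y down, z forward; pixel columns grow to the right and rows downward; lengths in mm; the calibration is good to about 2 mm. A picture is of the moment at which its call begins. camera_model takes no time and is no camera call.
- close_job(): hands the job in, once; it reports no verdict.
The state is a dict: "time": time; "joint_positions": joint angles; "dq": joint speeds; "tau": joint torques, N m; "tool_pos": TCP position; "tcp_rot": TCP orientation; "contact_force": force on the tool from outside, world axes, zero at the start; "moment": the same for the moment, N m; "grip_width": finger opening in mm.
Only numpy, scipy, OpenCV 4.12 (cv2) and the standard library are available. Lean on these libraries where they do the work, as an engineer would, in place of code of your own. Each camera call takes 0.05 s, during which the arm holds its last target.

TASK

The watering timer's orange battery cover has ended up on the white saucer underneath the black square pot. Lift the pot off and stand it upright on the open bench, take the cover out, hook its front lip under the white bar of the timer while its far end is still up, let go, and press the far end down until it snaps flat under the yellow catch. Finally stand the pot upright in the middle of the saucer again; do not knock the pot over, and leave the other things on the bench where they are.

Things in the scene. Friction and masses are not known exactly. Their poses are not given: they have to be found in the camera images.
- pot_mid (a point): black plastic square pot, empty, open-topped, 75 mm tall, 90 g. Grip it by its straight 60 x 60 mm collar (top 18 mm, walls 4 mm thick); below, it narrows to a 50 mm foot. Point: on its axis half-way up, 37.5 mm above its foot; x, y square to the walls, z up. At the start it stands on the cover, its foot 22 mm above the bench
- cover_mid (a point): orange battery cover, about 120 g, right way up in the saucer under the pot. Plate 100 (x) x 56 (y) x 10 (z) mm; point: middle of the plate, 5 mm under its top. x runs from the front lip to the far end, z out of the top. Grip it across its 56 mm width. Two 6 mm deep ribs under the plate carry it, so in the saucer the plate's underside is 6 mm above the saucer's floor
- cover_lip (a point): middle of the end of the cover's front lip, 62 mm from cover_mid towards -x and 3 mm lower; axes as cover_mid. The lip sticks out 12 mm from the plate's front edge, is 30 mm wide and 4 mm thick, level with the plate's underside; this point is 2 mm below the lip's top
- cover_press (a point): where to press the cover down: middle of the black grooves on the plate's top, 28 mm from cover_mid towards the far end and 5 mm higher; axes as cover_mid. The catch begins 46 mm from cover_mid, so fingertips up to 34 mm wide along x clear it here
- seat (a point): where cover_mid lies when the cover is home, on the watering timer (grey box fixed to the bench, 170 x 110 x 40 mm, with a raised bay 50 mm wide). 80 mm above the bench; x from slot to catch, z up; a cover at home has the same axes. Its plate rests on the bay's wall tops, 5 mm below this point; beside the bay it is free down to 40 mm above the bench. The ribs have 4 mm play between the walls
- slot (a point): mouth of the slot at the bay's front, 52 mm from seat towards -x and 2.5 mm lower; axes as seat. The white bar over it has its underside 6.5 mm and its top 15 mm above the wall tops; the slot is 37 mm wide, its floor 13 mm below the wall tops. The lip goes in with the far end raised some 20 degrees, then the cover moves towards -x until the plate nearly meets the bar
- catch (a joint): yellow spring catch at the bay's far end, slides along seat's x: 0 closed, 0.011 m fully back. Its nose hangs over the last 4 mm of a cover at home, 2 mm above the plate. Its face slopes back and up, to 28 mm above the wall tops; the hooked cover, let go, leans on it (0.15 to 0.2 rad). Pressing with some 6 to 20 N pushes it back until it springs closed over the plate
- saucer_mid (a point): white round ceramic saucer, loose, 450 g, 154 mm across, 18 mm high, inner floor about 125 mm across; point: centre of its inner floor, 6 mm above the bench. The bench half-way between saucer and timer (y about 0, x 0.45 to 0.6 m) is free for standing the pot
- trowel_mid (a point): steel trowel with green grip, 300 mm long, lying across the bench (along y) beyond the work area; point on its shaft, 30 mm from the middle of its length. Leave it alone
- vase: green glass propagation vase, 84 mm wide, 140 mm tall, upright; origin: centre of its foot. Leave it alone
- spray: clear spray bottle with blue press-button top, 72 mm wide, 192 mm tall, upright; origin: centre of its foot. Leave it alone
- clay_pot: round terracotta flower pot, 100 mm wide, 90 mm tall; origin: centre of its foot. Leave it alone
- tin: green tin, 74 mm wide, 90 mm tall; origin: centre of its foot. Leave it alone
Things that resemble listed ones, but are neither listed nor needed, are in the scene too. Of the things shaped like the part that bears cover_mid, the orange one is meant.

How it is judged (in metres and radians):
On the way, in this order (a step that is already met when the one before it is completed fails the run):
1. the pot stands upright on the bench, clear of the saucer, with the cover still in the saucer (height (world z) of pot_mid below 0.043 m and angle between pot_mid's own z axis and vertical below 0.1 rad and horizontal distance between pot_mid and saucer_mid above 0.1 m and horizontal distance between cover_mid and saucer_mid below 0.03 m and height (world z) of cover_mid below 0.03 m and linear speed of pot below 0.03 m/s and contact force between the fingers and pot below 0.1 N), for 0.2 s.
2. the cover's lip is hooked under the bar while its far end is still up, and the cover has been let go (x of cover_lip in the frame of slot below -0.003 m and z of cover_lip in the frame of slot between -0.014 and 0.003 m and z of cover_mid in the frame of seat above 0.004 m and angle between the z axis of cover_mid and the z axis of seat, either way round between 0.08 and 0.6 rad and contact force between the fingers and cover below 0.1 N), for 0.2 s.
3. the cover is flat and snapped under the closed catch (distance between cover_mid and seat below 0.008 m and angle between the z axis of cover_mid and the z axis of seat, either way round below 0.04 rad and value of joint catch below 0.003 m and x of cover_lip in the frame of slot below -0.003 m), for 0.2 s.
At the end, for the whole second after the job is handed in: Cover flat (0.04 rad) within 8 mm of its seat, lip 3 mm or more inside the slot, catch closed over it (within 3 mm); pot upright (0.08 rad) and at rest on the saucer's floor, within 30 mm of the saucer's centre; other things moved less than 30 mm (all of step 3 and horizontal distance between pot_mid and saucer_mid below 0.03 m and height (world z) of pot_mid below 0.048 m and angle between pot_mid's own z axis and vertical below 0.08 rad and linear speed of pot below 0.02 m/s); the robot touches nothing.
It fails at once if the pot is tipped over (angle between pot_mid's own z axis and vertical above 0.7 rad).
It fails at once if another thing on the bench is moved by more than 30 mm (distance of any of trowel_mid, vase, spray, clay_pot, tin from where it was at the start of the episode above 0.03 m).
It fails at once if the vase or the spray bottle is tipped (angle between any of vase, spray's own z axis and vertical above 0.3 rad).
It also fails if it takes over 72 s, if anything falls off the work surface, if the arm or the gripper's body presses on something with over 40 N, if the wrist force passes 120 N, or if a joint passes its speed limit or range.

## Working session

There is one attempt and no reset: what is moved stays moved. The work goes in short steps, Python scripts to look and compute and a tool call to move; the robot and the scene stay as the last step left them, time stands still between calls to the robot, and variables do not carry over. Pictures are saved under pics/ and viewed, and the job is handed in when it is done.

Besides the shell and the picture viewer there is one more tool, called in YAML: its name, and indented under it one key for each argument. drive_tool: Moves the arm, as the interface text tells. Its arguments: {"type":"object","properties":{"deltas":{"type":"array","items":{"type":"object","properties":{"hand":{"type":"number"},"tx":{"type":"number"},"ty":{"type":"number"},"tz":{"type":"number"},"wx":{"type":"number"},"wy":{"type":"number"},"wz":{"type":"number"}}}}},"required":["deltas"]}

```bash
ls; mkdir -p pics
python3 - <<'E'
from plant import *
import cv2
print(get_obs())
for n in ("scene","top"):
    im=capture(n); cv2.imwrite(f"pics/{n}0.png",im[:,:,::-1]); print(n,camera_model(n))
E
```

```text
pics
{'time': 0.0, 'joint_positions': array([-1.44000268e+00,  3.42730990e-01,  1.52502523e+00, -4.77096779e-06,
        1.27542833e+00, -1.46014061e-01]), 'dq': array([ 1.41833847e-03,  5.96317033e-04, -5.76865697e-05,  5.68716978e-04,
        1.51907062e-04,  6.84319350e-04]), 'tau': array([ 9.69883399e-05, -4.31234050e+01, -2.44217044e+01,  7.20440154e-02,
        5.61321003e-02, -1.31546972e-04]), 'tool_pos': array([ 143.43567289, -504.61128243,  240.03780511]), 'tcp_rot': array([-3.14136555e+00,  1.57562050e-03, -1.29398705e+00]), 'contact_force': array([-0.41481789,  0.50931702,  0.92864322]), 'moment': array([ 0.03340721, -0.00026578,  0.02889167]), 'grip_width': 91.76569963382033}
scene {'fx': 385.3554760079026, 'fy': 385.3554760079026, 'cx': 249.8625716420163, 'cy': 192.3976346558035, 'D': array([0.03624869, 0.        , 0.        , 0.        , 0.        ]), 'rvec': array([ 2.08530344,  1.62052244, -0.48664915]), 'tvec': array([-136.00459518, -414.07336168, 1614.61414111])}
top {'fx': 451.12045925791944, 'fy': 451.12045925791944, 'cx': 255.12586008691594, 'cy': 200.98503106122058, 'D': array([-0.00155511,  0.        ,  0.        ,  0.        ,  0.        ]), 'rvec': array([ 2.12433959, -2.14909274,  0.19988293]), 'tvec': array([   6.69447937,  567.65297326, 1392.60580115])}
```

View pics/scene0.png

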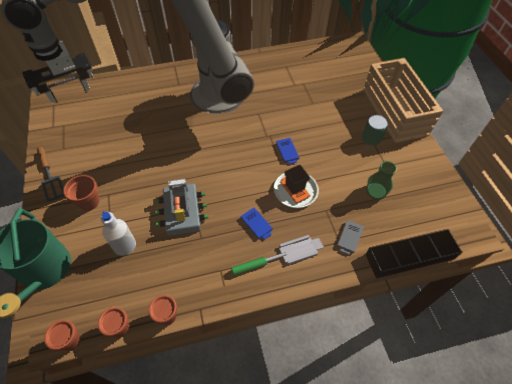

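View pics/top0.png

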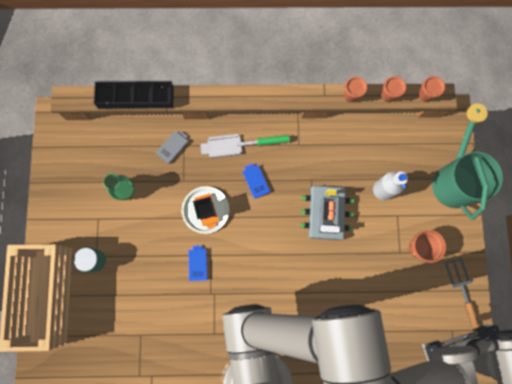

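```bash
cat > h.py <<'E'
import numpy as np, cv2
from plant import *
def K(c): return np.array([[c['fx'],0,c['cx']],[0,c['fy'],c['cy']],[0,0,1.]])
def proj(n,P):
    c=camera_model(n); p,_=cv2.projectPoints(np.array(P,float).reshape(-1,1,3),c['rvec'],c['tvec'],K(c),c['D']); return p.reshape(-1,2)
def unproj(n,uv,z):
    c=camera_model(n); u=cv2.undistortPoints(np.array(uv,float).reshape(-1,1,2),K(c),c['D']).reshape(-1,2)
    R=cv2.Rodrigues(np.array(c['rvec'],float))[0]; C=-R.T@np.array(c['tvec'])
    d=np.c_[u,np.ones(len(u))]@R
    return C+d*((z-C[2])/d[:,2])[:,None]
def crop(im,x0,y0,x1,y1,f,name):
    o=cv2.resize(im[y0:y1,x0:x1],None,fx=f,fy=f,interpolation=cv2.INTER_CUBIC)
    cv2.imwrite(name,o[:,:,::-1])
E
python3 - <<'E'
from h import *
t=cv2.imread('pics/top0.png')[:,:,::-1]; s=cv2.imread('pics/scene0.png')[:,:,::-1]
a=cv2.resize(t[180:240,175:235],None,fx=8,fy=8,interpolation=cv2.INTER_CUBIC)
crop(t,175,180,240,240,9,'pics/t_sa.png'); crop(t,295,180,360,245,9,'pics/t_ti.png')
crop(s,265,155,330,215,9,'pics/s_sa.png'); crop(s,150,175,215,240,9,'pics/s_ti.png')
E
```

```text
(no output)
```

View pics/t_sa.png

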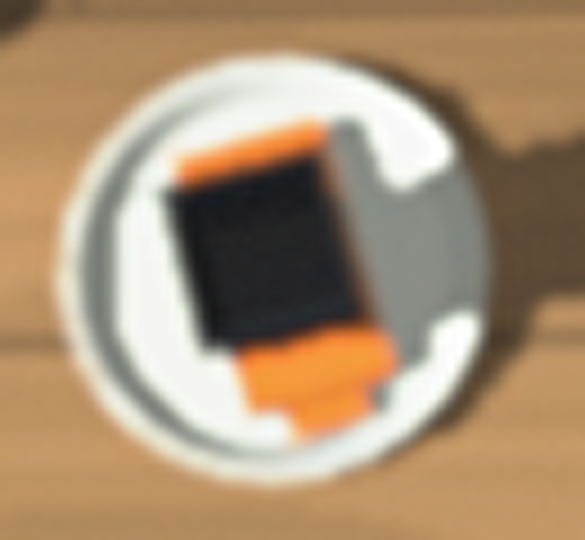

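View pics/t_ti.png

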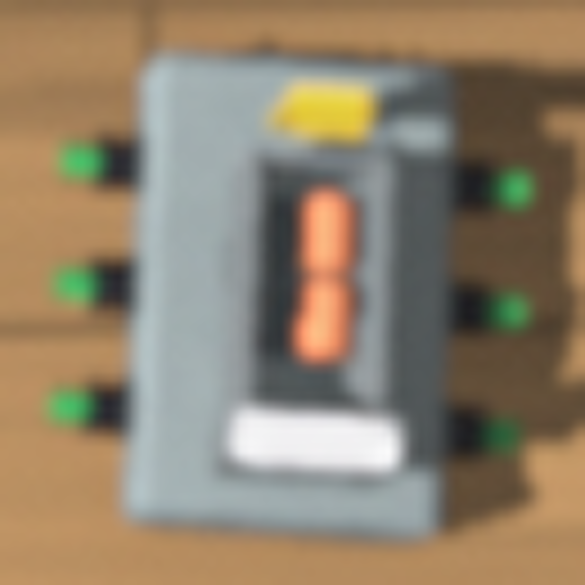

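View pics/s_sa.png

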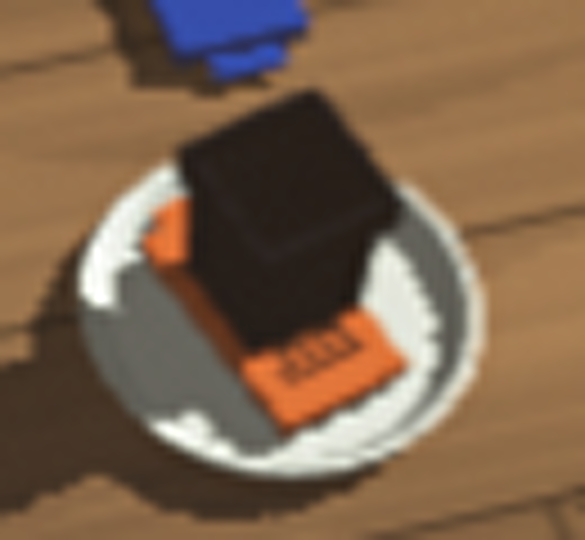

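View pics/s_ti.png

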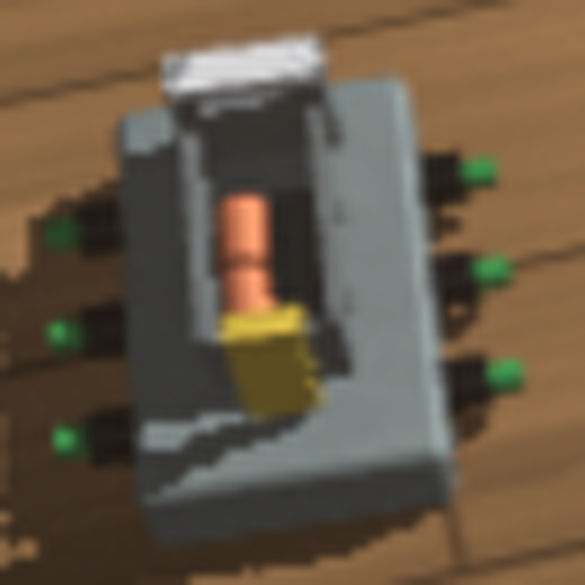

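Run:
```python
from h import *
def up(n,pts,x0,y0,z,f=9):
    p=(np.array(pts,float)+.5)/f-.5+[x0,y0]; return unproj(n,p,z)[:,:2].round(1)
def T(n,pts,x0,y0,z,l): 
    r=up(n,pts,x0,y0,z); print(l,r.tolist(),'mean',r.mean(0),'edges',np.linalg.norm(np.roll(r,-1,0)-r,axis=1).round(1),'ang',np.round(np.degrees(np.arctan2(*(np.roll(r,-1,0)-r).T[::-1])),1))
T('top',[(148,55),(452,65),(440,535),(125,520)],295,180,40,'box')
T('top',[(230,407),(405,417),(400,472),(225,462)],295,180,90,'bar')
T('top',[(290,82),(377,85),(372,140),(272,132)],295,180,100,'catch')
T('scene',[(165,62),(318,40),(325,78),(172,98)],150,175,90,'bar s')
T('scene',[(122,122),(400,80),(450,470),(140,500)],150,175,40,'box s')
# saucer rim
T('top',[(60,270),(275,52),(492,270),(275,485)],175,180,18,'saucer')
T('scene',[(80,280),(485,305),(290,477)],265,155,18,'saucer s')
T('top',[(168,190),(318,150),(375,320),(210,350)],175,180,97,'pot')
T('scene',[(180,152),(315,90),(402,205),(270,257)],265,155,97,'pot s')
T('top',[(178,185),(325,122),(397,362),(255,412)],175,180,22,'cover')
T('scene',[(145,240),(283,435),(408,362)],265,155,22,'cover s')
```

```text
box [[617.8, -181.8], [613.0, -291.4], [443.7, -279.2], [450.3, -167.9]] mean [ 531.2   -230.075] edges [109.7 169.7 111.5 168.1] ang [-92.5 175.9  86.6  -4.7]
bar [[484.0, -198.6], [479.9, -258.5], [461.0, -256.0], [465.2, -196.2]] mean [ 472.525 -227.325] edges [60.  19.1 59.9 19. ] ang [-93.9 172.5  86.   -7.3]
catch [[595.3, -222.0], [593.9, -252.0], [574.7, -249.5], [577.8, -215.1]] mean [ 585.425 -234.65 ] edges [30.  19.4 34.5 18.8] ang [-92.7 172.6  84.9 -21.5]
bar s [[463.9, -253.3], [467.9, -198.2], [485.2, -198.4], [480.3, -253.0]] mean [ 474.325 -225.725] edges [55.2 17.3 54.8 16.4] ang [  85.8   -0.7  -95.1 -179. ]
box s [[450.2, -276.5], [457.0, -172.4], [626.5, -183.6], [611.3, -290.6]] mean [ 536.25  -230.775] edges [104.3 169.9 108.1 161.7] ang [ 86.3  -3.8 -98.1 175. ]
saucer [[547.4, 240.2], [627.1, 163.2], [545.8, 84.3], [468.7, 162.2]] mean [547.25  162.475] edges [110.8 113.3 109.6 110.8] ang [ -44.  -135.9  134.7   44.7]
saucer s [[518.6, 92.7], [568.1, 239.6], [622.9, 143.4]] mean [569.86666667 158.56666667] edges [155.  110.7 116. ] ang [  71.4  -60.3 -154.1]
pot [[562.3, 191.7], [575.8, 140.4], [516.6, 120.8], [506.9, 176.8]] mean [540.4   157.425] edges [53.  62.4 56.8 57.4] ang [ -75.3 -161.7   99.8   15.1]
pot s [[524.0, 125.2], [509.1, 182.0], [566.8, 196.0], [576.8, 142.7]] mean [544.175 161.475] edges [58.7 59.4 54.2 55.6] ang [ 104.7   13.6  -79.4 -161.7]
cover [[577.4, 197.5], [600.1, 144.5], [512.1, 118.3], [494.6, 169.1]] mean [546.05 157.35] edges [57.7 91.8 53.7 87.5] ang [ -66.8 -163.4  109.    18.9]
cover s [[509.4, 121.3], [607.1, 145.5], [587.8, 201.2]] mean [568.1 156. ] edges [100.7  58.9 111.9] ang [  13.9  109.1 -134.5]
```

Run:
```python
from h import *
import plant
print([ (k,getattr(plant,k)) for k in dir(plant) if 'tip' in k.lower() or 'tcp' in k.lower()], [k for k in dir(plant) if not k.startswith('_')])
t=cv2.imread('pics/top0.png')[:,:,::-1]; s=cv2.imread('pics/scene0.png')[:,:,::-1]
crop(t,360,160,425,215,9,'pics/t_sp.png'); crop(s,90,200,150,265,9,'pics/s_sp.png')
print('blue',unproj('top',[(257,180),(198,263)],10).round())
print('spray top',unproj('top',[(400,177)],192).round(), unproj('scene',[(107,216)],192).round())
print('vase',unproj('top',[(119,187)],100).round(),'tin',unproj('top',[(89,260)],90).round(),'clay',unproj('top',[(430,245)],90).round())
```

```text
[('tcp_to_tips', 14.0)] ['Unreachable', 'camera_model', 'capture', 'close_job', 'get_obs', 'tcp_to_tips']
blue [[645.  -8.  10.]
 [375. 185.  10.]]
spray top [[ 609. -421.  192.]] [[ 614. -423.  192.]]
vase [[607. 421. 100.]] tin [[385. 505.  90.]] clay [[ 418. -534.   90.]]
```

View pics/t_sp.png

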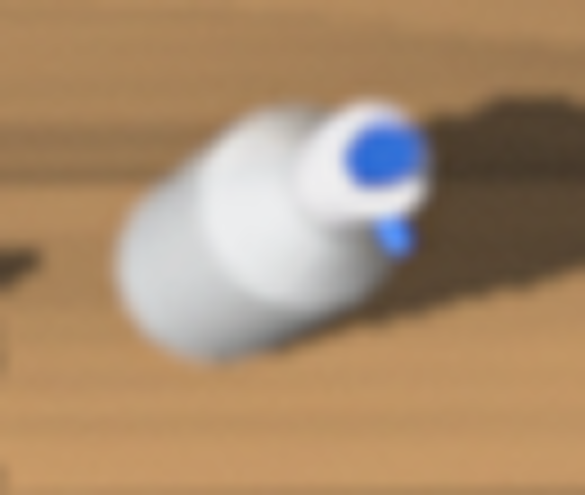

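View pics/s_sp.png

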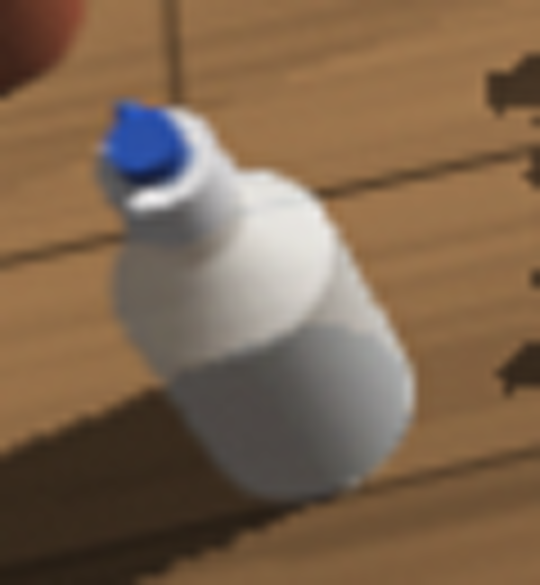

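drive_tool:
  deltas:
    - {"hand":-1,"tx":-0.3,"ty":-0.3}
    - {"hand":-1,"tx":-0.6,"ty":-0.65,"tz":0.1}
    - {"hand":-1,"tx":-0.65,"ty":-0.7,"tz":0.1}
    - {"hand":-1,"tx":-0.65,"ty":-0.7,"tz":0.1}
    - {"hand":-1,"tx":-0.65,"ty":-0.7,"tz":0.1}
    - {"hand":-1,"tx":-0.65,"ty":-0.7,"tz":0.1}
    - {"hand":-1,"tx":-0.65,"ty":-0.7,"tz":0.1}
    - {"hand":-1,"tx":-0.65,"ty":-0.7,"tz":0.1}
    - {"hand":-1,"tx":-0.65,"ty":-0.7,"tz":0.1}
    - {"hand":-1,"tx":-0.65,"ty":-0.7,"tz":0.1}
    - {"hand":-1,"tx":-0.65,"ty":-0.7,"tz":0.1}
    - {"hand":-1,"tx":-0.65,"ty":-0.7,"tz":0.1}
    - {"hand":-1,"tx":-0.65,"ty":-0.7,"tz":0.1}
    - {"hand":-1,"tx":-0.65,"ty":-0.7,"tz":0.1}
    - {"hand":-1,"tx":-0.65,"ty":-0.7,"tz":0.1}
    - {"hand":-1,"tx":-0.65,"ty":-0.7,"tz":0.1}
    - {"hand":-1,"tx":-0.65,"ty":-0.7,"tz":0.1}
    - {"hand":-1,"tx":-0.6,"ty":-0.65,"tz":0.1}
    - {"hand":-1,"tx":-0.4,"ty":-0.4}
    - {"hand":-1,"tx":-0.2,"ty":-0.2}

```text
invalid input
```

```bash
cat >> h.py <<'E'
from scipy.spatial.transform import Rotation as Ro
def plan(x,y,z,yawdeg,tilt=0):
    o=get_obs(); p=np.array(o['tool_pos']); R=Ro.from_euler('xyz',o['tcp_rot'])
    T=Ro.from_euler('z',yawdeg,degrees=True)*Ro.from_euler('x',180,degrees=True)*Ro.from_euler('x',tilt,degrees=True)
    d=R.inv().apply(np.array([x,y,z])-p)/40; w=np.degrees((R.inv()*T).as_rotvec())/5
    print('t',o['time'].__round__(2),'pos',p.round(1),'rot',np.degrees(o['tcp_rot']).round(1),'F',np.round(o['contact_force'],1),'w',round(o['grip_width'],1))
    print('d tool (units of 40mm)',d.round(3),'w (5deg)',w.round(3))
E
python3 -c "
from h import *
plan(542.5,159.5,120,-75.5)"
```

```text
t 0.1 pos [ 143.4 -504.7  240.1] rot [-1.80e+02  1.00e-01 -7.41e+01] F [-0.   0.1  0.8] w 91.8
d tool (units of 40mm) [-13.242 -14.133   3.024] w (5deg) [-0.002  0.016  0.272]
```

drive_tool:
  deltas:
    - {"hand":-1,"tx":-0.3,"ty":-0.3,"tz":0,"wx":0,"wy":0,"wz":0.27}

```text
time: 0.18
tool_pos: [150.8, -491.5, 240.1]
tcp_rot: [3.141, -0.0, -1.319]
contact_force: [-0.0, 0.4, -0.3]
grip_width: 91.4
```

drive_tool:
  deltas:
    - {"hand":-1,"tx":-0.6,"ty":-0.65,"tz":0,"wx":0,"wy":0,"wz":0}
    - {"hand":-1,"tx":-0.65,"ty":-0.7,"tz":0.1,"wx":0,"wy":0,"wz":0}
    - {"hand":-1,"tx":-0.65,"ty":-0.7,"tz":0.1,"wx":0,"wy":0,"wz":0}
    - {"hand":-1,"tx":-0.65,"ty":-0.7,"tz":0.1,"wx":0,"wy":0,"wz":0}
    - {"hand":-1,"tx":-0.65,"ty":-0.7,"tz":0.1,"wx":0,"wy":0,"wz":0}
    - {"hand":-1,"tx":-0.65,"ty":-0.7,"tz":0.1,"wx":0,"wy":0,"wz":0}
    - {"hand":-1,"tx":-0.65,"ty":-0.7,"tz":0.1,"wx":0,"wy":0,"wz":0}
    - {"hand":-1,"tx":-0.65,"ty":-0.7,"tz":0.1,"wx":0,"wy":0,"wz":0}
    - {"hand":-1,"tx":-0.65,"ty":-0.7,"tz":0.1,"wx":0,"wy":0,"wz":0}
    - {"hand":-1,"tx":-0.65,"ty":-0.7,"tz":0.1,"wx":0,"wy":0,"wz":0}
    - {"hand":-1,"tx":-0.65,"ty":-0.7,"tz":0.1,"wx":0,"wy":0,"wz":0}
    - {"hand":-1,"tx":-0.65,"ty":-0.7,"tz":0.1,"wx":0,"wy":0,"wz":0}
    - {"hand":-1,"tx":-0.65,"ty":-0.7,"tz":0.1,"wx":0,"wy":0,"wz":0}
    - {"hand":-1,"tx":-0.65,"ty":-0.7,"tz":0.1,"wx":0,"wy":0,"wz":0}
    - {"hand":-1,"tx":-0.65,"ty":-0.7,"tz":0.1,"wx":0,"wy":0,"wz":0}
    - {"hand":-1,"tx":-0.65,"ty":-0.7,"tz":0.1,"wx":0,"wy":0,"wz":0}
    - {"hand":-1,"tx":-0.65,"ty":-0.7,"tz":0.1,"wx":0,"wy":0,"wz":0}
    - {"hand":-1,"tx":-0.65,"ty":-0.7,"tz":0,"wx":0,"wy":0,"wz":0}
    - {"hand":-1,"tx":-0.6,"ty":-0.65,"tz":0,"wx":0,"wy":0,"wz":0}
    - {"hand":-1,"tx":-0.3,"ty":-0.3,"tz":0,"wx":0,"wy":0,"wz":0}

```text
time: 1.85
tool_pos: [550.1, 134.5, 176.1]
tcp_rot: [-3.141, 0.001, -1.315]
contact_force: [-1.2, 0.7, 0.5]
grip_width: 91.9
```

```bash
python3 -c "
from h import *
plan(542.5,159.5,120,-75.5)"
```

```text
t 1.85 pos [550.1 134.5 176.1] rot [-180.     0.   -75.4] F [-1.2  0.7  0.5] w 91.9
d tool (units of 40mm) [-0.651  0.028  1.402] w (5deg) [-0.006  0.008  0.028]
```

drive_tool:
  deltas:
    - {"hand":-1,"tx":-0.3,"ty":0,"tz":0.2,"wx":0,"wy":0,"wz":0}
    - {"hand":-1,"tx":-0.3,"ty":0,"tz":0.4,"wx":0,"wy":0,"wz":0}
    - {"hand":-1,"tx":-0.04,"ty":0.02,"tz":0.5,"wx":0,"wy":0,"wz":0}
    - {"hand":-1,"tx":0,"ty":0,"tz":0.3,"wx":0,"wy":0,"wz":0}
    - {"hand":-1,"tx":0,"ty":0,"tz":0,"wx":0,"wy":0,"wz":0}

```text
time: 2.27
tool_pos: [538.6, 155.2, 117.3]
tcp_rot: [3.134, 0.001, -1.317]
contact_force: [-0.0, -0.4, 0.5]
grip_width: 91.7
```

```bash
python3 -c "
from h import *
plan(542.5,159.5,84,-75.5)
s=capture('scene');crop(s,240,120,350,215,7,'pics/s1.png')
s=capture('top');crop(s,155,160,255,260,6,'pics/t1.png')
"
```

```text
t 2.27 pos [538.6 155.2 117.3] rot [179.6   0.  -75.5] F [-0.  -0.4  0.5] w 91.7
d tool (units of 40mm) [-0.079 -0.128  0.831] w (5deg) [0.082 0.006 0.004]
```

View pics/s1.png

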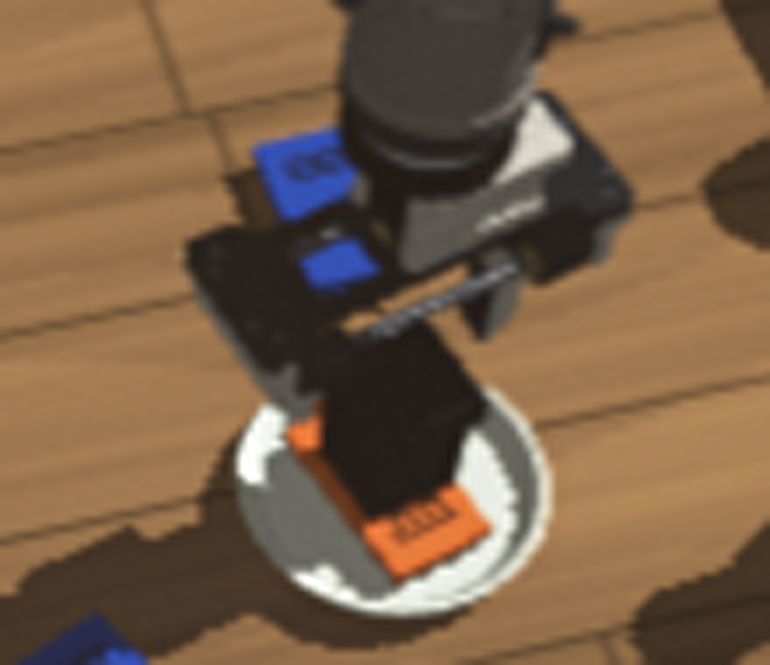

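View pics/t1.png

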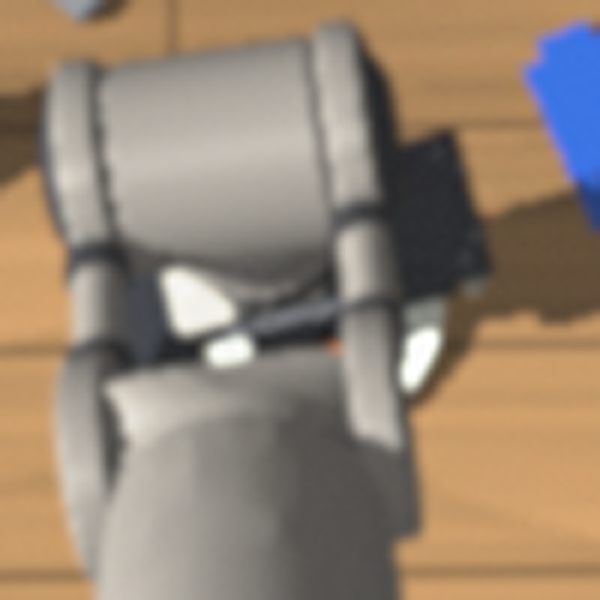

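drive_tool:
  deltas:
    - {"hand":-1,"tx":0,"ty":0,"tz":0,"wx":0,"wy":0,"wz":0}
    - {"hand":-1,"tx":0,"ty":0,"tz":0,"wx":0,"wy":0,"wz":0}

```text
time: 2.53
tool_pos: [542.1, 155.4, 121.7]
tcp_rot: [-3.14, -0.0, -1.318]
contact_force: [0.4, -0.2, 0.4]
grip_width: 91.8
```

```bash
python3 -c "
from h import *
plan(542.5,159.5,84,-75.5)"
```

```text
t 2.53 pos [542.1 155.4 121.7] rot [-179.9   -0.   -75.5] F [ 0.4 -0.2  0.4] w 91.8
d tool (units of 40mm) [-0.097 -0.035  0.942] w (5deg) [-0.02  -0.004 -0.004]
```

drive_tool:
  deltas:
    - {"hand":-1,"tx":-0.1,"ty":-0.03,"tz":0.2,"wx":0,"wy":0,"wz":0}
    - {"hand":-1,"tx":0,"ty":0,"tz":0.3,"wx":0,"wy":0,"wz":0}
    - {"hand":-1,"tx":0,"ty":0,"tz":0.3,"wx":0,"wy":0,"wz":0}
    - {"hand":-1,"tx":0,"ty":0,"tz":0.14,"wx":0,"wy":0,"wz":0}
    - {"hand":-1,"tx":0,"ty":0,"tz":0,"wx":0,"wy":0,"wz":0}
    - {"hand":1,"tx":0,"ty":0,"tz":0,"wx":0,"wy":0,"wz":0}
    - {"hand":1,"tx":0,"ty":0,"tz":0,"wx":0,"wy":0,"wz":0}
    - {"hand":1,"tx":0,"ty":0,"tz":0,"wx":0,"wy":0,"wz":0}
    - {"hand":1,"tx":0,"ty":0,"tz":0,"wx":0,"wy":0,"wz":0}
    - {"hand":1,"tx":0,"ty":0,"tz":0,"wx":0,"wy":0,"wz":0}
    - {"hand":1,"tx":0,"ty":0,"tz":0,"wx":0,"wy":0,"wz":0}

```text
time: 3.45
tool_pos: [541.9, 159.9, 83.4]
tcp_rot: [-3.141, -0.0, -1.318]
contact_force: [0.2, 0.8, 1.4]
grip_width: 59.9
```

```bash
python3 -c "
from h import *
plan(542.5,159.5,84,-75.5)"
```

```text
t 3.45 pos [541.9 159.9  83.4] rot [-180.    -0.   -75.5] F [0.2 0.8 1.4] w 59.9
d tool (units of 40mm) [ 0.013 -0.012 -0.014] w (5deg) [-0.008 -0.001  0.001]
```

drive_tool:
  deltas:
    - {"hand":1,"tx":0,"ty":0,"tz":-0.1,"wx":0,"wy":0,"wz":0}
    - {"hand":1,"tx":0,"ty":0,"tz":-0.2,"wx":0,"wy":0,"wz":0}
    - {"hand":1,"tx":0,"ty":0,"tz":-0.3,"wx":0,"wy":0,"wz":0}
    - {"hand":1,"tx":0,"ty":0,"tz":-0.4,"wx":0,"wy":0,"wz":0}
    - {"hand":1,"tx":0,"ty":0,"tz":-0.3,"wx":0,"wy":0,"wz":0}
    - {"hand":1,"tx":0,"ty":0,"tz":-0.1,"wx":0,"wy":0,"wz":0}
    - {"hand":1,"tx":0,"ty":0,"tz":0,"wx":0,"wy":0,"wz":0}

```text
time: 4.03
tool_pos: [542.4, 159.9, 140.6]
tcp_rot: [-3.139, -0.0, -1.318]
contact_force: [0.2, 0.3, -1.6]
grip_width: 59.6
```

```bash
python3 -c "
from h import *
plan(510,-15,140,-75.5)
s=capture('scene');crop(s,240,120,350,215,7,'pics/s2.png')"
```

```text
t 4.03 pos [542.4 159.9 140.6] rot [-179.8   -0.   -75.5] F [ 0.2  0.3 -1.6] w 59.6
d tool (units of 40mm) [4.031 1.881 0.012] w (5deg) [-0.032 -0.004  0.002]
```

View pics/s2.png

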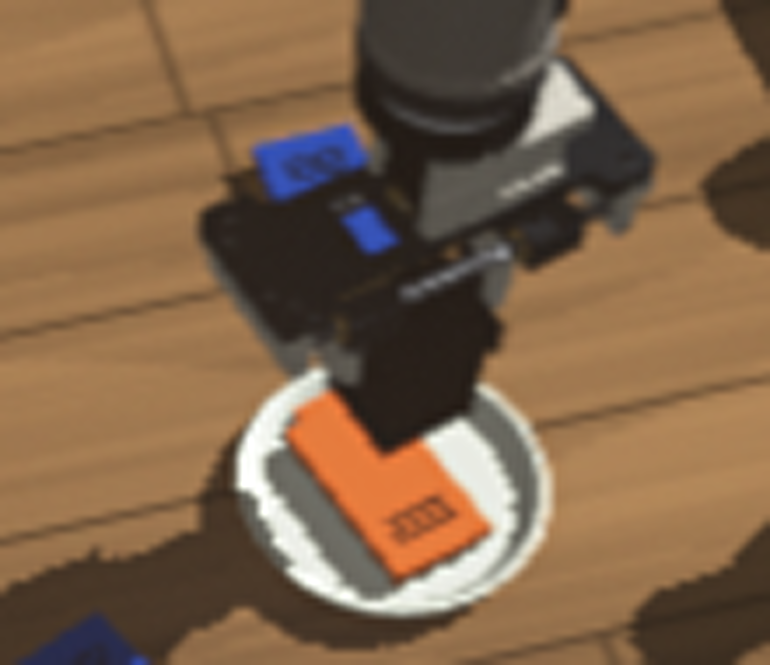

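drive_tool:
  deltas:
    - {"hand":1,"tx":0.15,"ty":0.07,"tz":0,"wx":0,"wy":0,"wz":0}
    - {"hand":1,"tx":0.35,"ty":0.17,"tz":0,"wx":0,"wy":0,"wz":0}
    - {"hand":1,"tx":0.5,"ty":0.23,"tz":0,"wx":0,"wy":0,"wz":0}
    - {"hand":1,"tx":0.5,"ty":0.23,"tz":0,"wx":0,"wy":0,"wz":0}
    - {"hand":1,"tx":0.5,"ty":0.23,"tz":0,"wx":0,"wy":0,"wz":0}
    - {"hand":1,"tx":0.5,"ty":0.23,"tz":0,"wx":0,"wy":0,"wz":0}
    - {"hand":1,"tx":0.5,"ty":0.23,"tz":0,"wx":0,"wy":0,"wz":0}
    - {"hand":1,"tx":0.5,"ty":0.23,"tz":0.1,"wx":0,"wy":0,"wz":0}
    - {"hand":1,"tx":0.35,"ty":0.17,"tz":0.2,"wx":0,"wy":0,"wz":0}
    - {"hand":1,"tx":0.15,"ty":0.07,"tz":0.3,"wx":0,"wy":0,"wz":0}
    - {"hand":1,"tx":0,"ty":0,"tz":0.4,"wx":0,"wy":0,"wz":0}
    - {"hand":1,"tx":0,"ty":0,"tz":0.4,"wx":0,"wy":0,"wz":0}
    - {"hand":1,"tx":0,"ty":0,"tz":0.2,"wx":0,"wy":0,"wz":0}
    - {"hand":1,"tx":0,"ty":0,"tz":0.1,"wx":0,"wy":0,"wz":0}
    - {"hand":1,"tx":0,"ty":0,"tz":0,"wx":0,"wy":0,"wz":0}
    - {"hand":1,"tx":0,"ty":0,"tz":0,"wx":0,"wy":0,"wz":0}

```text
time: 5.42
tool_pos: [509.9, -13.7, 71.3]
tcp_rot: [-3.142, -0.0, -1.317]
contact_force: [-1.0, 0.7, -0.9]
grip_width: 60.0
```

```bash
python3 -c "
from h import *
plan(510,-15,61.5,-75.5)"
```

```text
t 5.42 pos [509.9 -13.7  71.3] rot [-180.    -0.   -75.5] F [-1.   0.7 -0.9] w 60.0
d tool (units of 40mm) [0.031 0.006 0.244] w (5deg) [-0.    -0.002  0.004]
```

Down the last 9 mm gently, watch the force.

drive_tool:
  deltas:
    - {"hand":1,"tx":0,"ty":0,"tz":0.08,"wx":0,"wy":0,"wz":0}
    - {"hand":1,"tx":0,"ty":0,"tz":0.08,"wx":0,"wy":0,"wz":0}
    - {"hand":1,"tx":0,"ty":0,"tz":0.05,"wx":0,"wy":0,"wz":0}
    - {"hand":1,"tx":0,"ty":0,"tz":0.02,"wx":0,"wy":0,"wz":0}
    - {"hand":1,"tx":0,"ty":0,"tz":0,"wx":0,"wy":0,"wz":0}
    - {"hand":1,"tx":0,"ty":0,"tz":0,"wx":0,"wy":0,"wz":0}

```text
time: 5.92
tool_pos: [509.8, -13.7, 61.9]
tcp_rot: [-3.142, -0.0, -1.317]
contact_force: [-0.3, -0.4, -0.2]
grip_width: 59.8
```

drive_tool:
  deltas:
    - {"hand":1,"tx":0,"ty":0,"tz":0.02,"wx":0,"wy":0,"wz":0}
    - {"hand":-1,"tx":0,"ty":0,"tz":0,"wx":0,"wy":0,"wz":0}
    - {"hand":-1,"tx":0,"ty":0,"tz":0,"wx":0,"wy":0,"wz":0}
    - {"hand":-1,"tx":0,"ty":0,"tz":0,"wx":0,"wy":0,"wz":0}
    - {"hand":-1,"tx":0,"ty":0,"tz":0,"wx":0,"wy":0,"wz":0}
    - {"hand":-1,"tx":0,"ty":0,"tz":-0.1,"wx":0,"wy":0,"wz":0}
    - {"hand":-1,"tx":0,"ty":0,"tz":-0.3,"wx":0,"wy":0,"wz":0}
    - {"hand":-1,"tx":0,"ty":0,"tz":-0.5,"wx":0,"wy":0,"wz":0}
    - {"hand":-1,"tx":0,"ty":0,"tz":-0.6,"wx":0,"wy":0,"wz":0}
    - {"hand":-1,"tx":0,"ty":0,"tz":-0.5,"wx":0,"wy":0,"wz":0}
    - {"hand":-1,"tx":0,"ty":0,"tz":-0.3,"wx":0,"wy":0,"wz":0}
    - {"hand":-1,"tx":0,"ty":0,"tz":-0.1,"wx":0,"wy":0,"wz":0}

```text
time: 6.92
tool_pos: [510.9, -13.9, 159.6]
tcp_rot: [-3.138, -0.002, -1.318]
contact_force: [-0.0, 0.5, 0.2]
grip_width: 91.5
```

```bash
python3 -c "
from h import *
plan(549,159,120,-74)
s=capture('scene');crop(s,200,80,330,215,5,'pics/s3.png');crop(s,265,155,330,215,9,'pics/s3b.png')
s=capture('top');crop(s,175,160,275,260,6,'pics/t3.png');crop(s,175,180,240,240,9,'pics/t3b.png')
"
```

```text
t 6.92 pos [510.9 -13.9 159.6] rot [-1.798e+02 -1.000e-01 -7.550e+01] F [-0.   0.5  0.2] w 91.5
d tool (units of 40mm) [-3.948 -2.001  0.99 ] w (5deg) [-0.044 -0.022 -0.298]
```

View pics/s3.png

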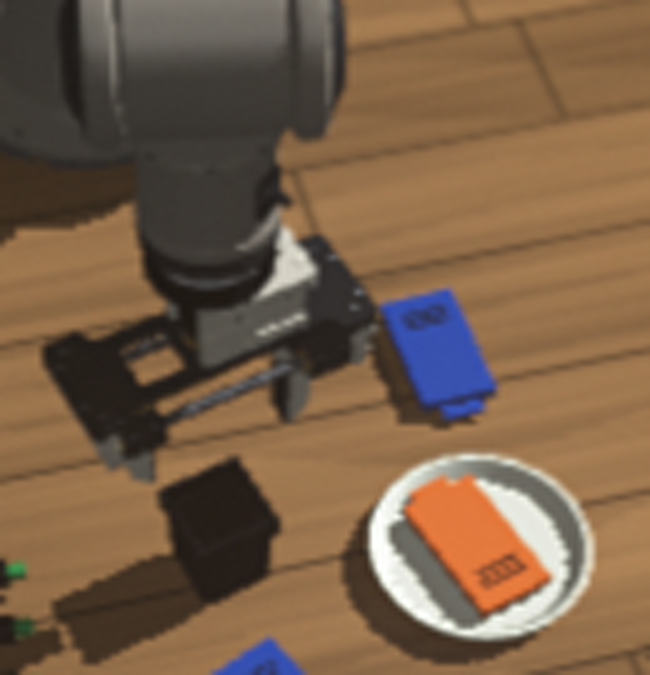

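View pics/t3b.png

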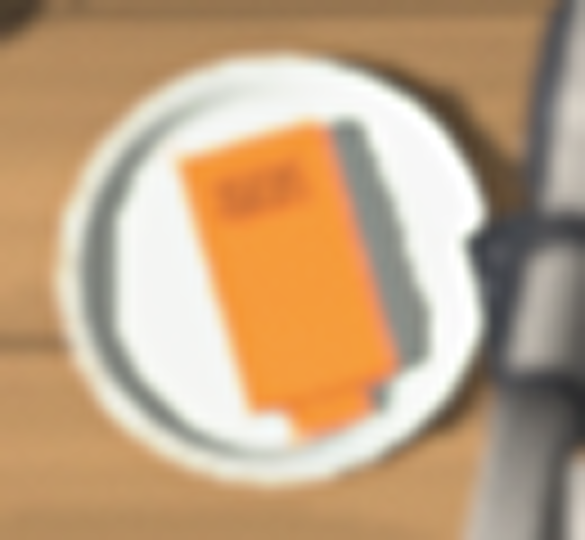

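View pics/s3b.png

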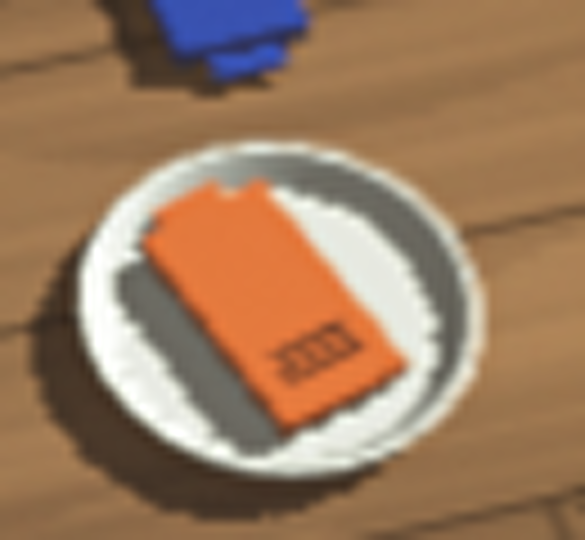

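Run:
```python
from h import *
def up(n,pts,x0,y0,z,f=9):
    p=(np.array(pts,float)+.5)/f-.5+[x0,y0]; return unproj(n,p,z)[:,:2].round(1)
a=up('top',[(178,158),(327,122),(398,362),(250,412)],175,180,22)
b=up('scene',[(407,362),(283,435),(145,240),(268,182)],265,155,22)
for r in(a,b):
    print(r.tolist(),r.mean(0)); e=np.roll(r,-1,0)-r; print(np.linalg.norm(e,axis=1).round(1),np.degrees(np.arctan2(e[:,1],e[:,0])).round(1))
```

```text
[[587.4, 197.6], [600.1, 143.8], [512.1, 117.9], [494.6, 170.9]] [548.55 157.55]
[55.3 91.7 55.8 96.6] [ -76.7 -163.6  108.3   16.1]
[[587.7, 200.8], [607.1, 145.5], [509.4, 121.3], [494.8, 175.9]] [549.75  160.875]
[ 58.6 100.7  56.5  96.2] [ -70.7 -166.1  105.    15. ]
```

drive_tool:
  deltas:
    - {"hand":-0.48,"tx":-0.15,"ty":-0.07,"tz":0,"wx":0,"wy":0,"wz":-0.2}
    - {"hand":-0.48,"tx":-0.35,"ty":-0.17,"tz":0,"wx":0,"wy":0,"wz":0}
    - {"hand":-0.48,"tx":-0.5,"ty":-0.25,"tz":0,"wx":0,"wy":0,"wz":0}
    - {"hand":-0.48,"tx":-0.5,"ty":-0.25,"tz":0,"wx":0,"wy":0,"wz":0}
    - {"hand":-0.48,"tx":-0.5,"ty":-0.25,"tz":0,"wx":0,"wy":0,"wz":0}
    - {"hand":-0.48,"tx":-0.5,"ty":-0.25,"tz":0.1,"wx":0,"wy":0,"wz":0}
    - {"hand":-0.48,"tx":-0.5,"ty":-0.25,"tz":0.2,"wx":0,"wy":0,"wz":0}
    - {"hand":-0.48,"tx":-0.5,"ty":-0.25,"tz":0.3,"wx":0,"wy":0,"wz":0}
    - {"hand":-0.48,"tx":-0.35,"ty":-0.17,"tz":0.3,"wx":0,"wy":0,"wz":0}
    - {"hand":-0.48,"tx":-0.1,"ty":-0.05,"tz":0.3,"wx":0,"wy":0,"wz":0}
    - {"hand":-0.48,"tx":0,"ty":0,"tz":0.3,"wx":0,"wy":0,"wz":0}
    - {"hand":-0.48,"tx":0,"ty":0,"tz":0.2,"wx":0,"wy":0,"wz":0}
    - {"hand":-0.48,"tx":0,"ty":0,"tz":0,"wx":0,"wy":0,"wz":0}
    - {"hand":-0.48,"tx":0,"ty":0,"tz":0,"wx":0,"wy":0,"wz":0}
    - {"hand":-0.48,"tx":0,"ty":0,"tz":0,"wx":0,"wy":0,"wz":0}

```text
time: 8.27
tool_pos: [543.5, 159.0, 89.4]
tcp_rot: [-3.141, -0.0, -1.301]
contact_force: [-0.7, 0.2, -0.1]
grip_width: 68.1
```

```bash
python3 -c "
from h import *
plan(549,159.3,22,-74.5)
s=capture('scene');crop(s,240,120,350,215,7,'pics/s4.png')
"
```

```text
t 8.27 pos [543.5 159.   89.4] rot [-180.    -0.   -74.5] F [-0.7  0.2 -0.1] w 68.1
d tool (units of 40mm) [ 0.029 -0.134  1.686] w (5deg) [-0.005 -0.002 -0.005]
```

View pics/s4.png

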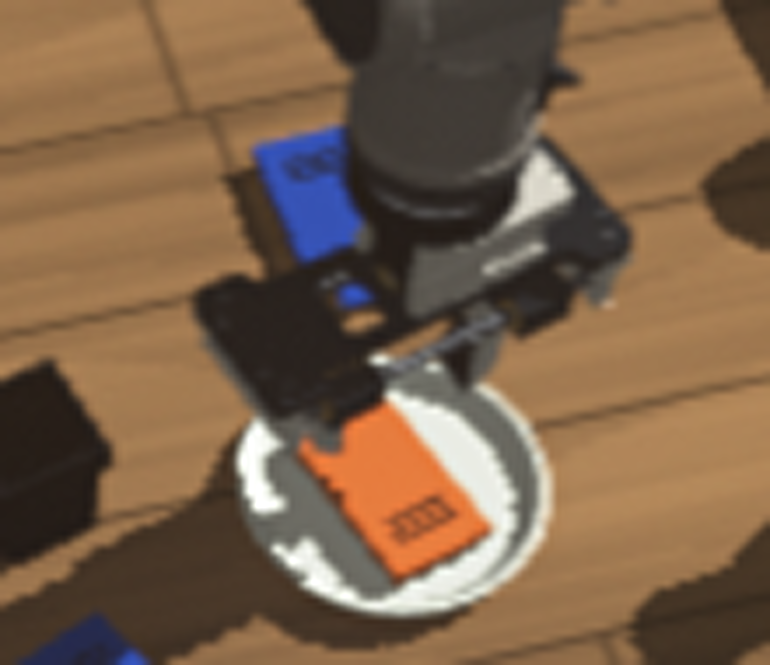

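drive_tool:
  deltas:
    - {"hand":-0.48,"tx":0.02,"ty":-0.1,"tz":0.2,"wx":0,"wy":0,"wz":0}
    - {"hand":-0.48,"tx":0,"ty":-0.03,"tz":0.4,"wx":0,"wy":0,"wz":0}
    - {"hand":-0.48,"tx":0,"ty":0,"tz":0.4,"wx":0,"wy":0,"wz":0}
    - {"hand":-0.48,"tx":0,"ty":0,"tz":0.2,"wx":0,"wy":0,"wz":0}
    - {"hand":-0.48,"tx":0,"ty":0,"tz":0.1,"wx":0,"wy":0,"wz":0}
    - {"hand":-0.48,"tx":0,"ty":0,"tz":0,"wx":0,"wy":0,"wz":0}
    - {"hand":-0.48,"tx":0,"ty":0,"tz":0,"wx":0,"wy":0,"wz":0}

```text
time: 8.9
tool_pos: [548.8, 160.1, 37.5]
tcp_rot: [-3.141, -0.0, -1.3]
contact_force: [0.6, 0.6, -0.1]
grip_width: 68.1
```

```bash
python3 -c "
from h import *
plan(549,159.3,22,-74.5)
s=capture('scene');crop(s,240,120,350,215,7,'pics/s5.png')
"
```

```text
t 8.9 pos [548.8 160.1  37.5] rot [-180.    -0.   -74.5] F [ 0.6  0.6 -0.1] w 68.1
d tool (units of 40mm) [0.021 0.001 0.386] w (5deg) [-0.007 -0.002  0.001]
```

View pics/s5.png

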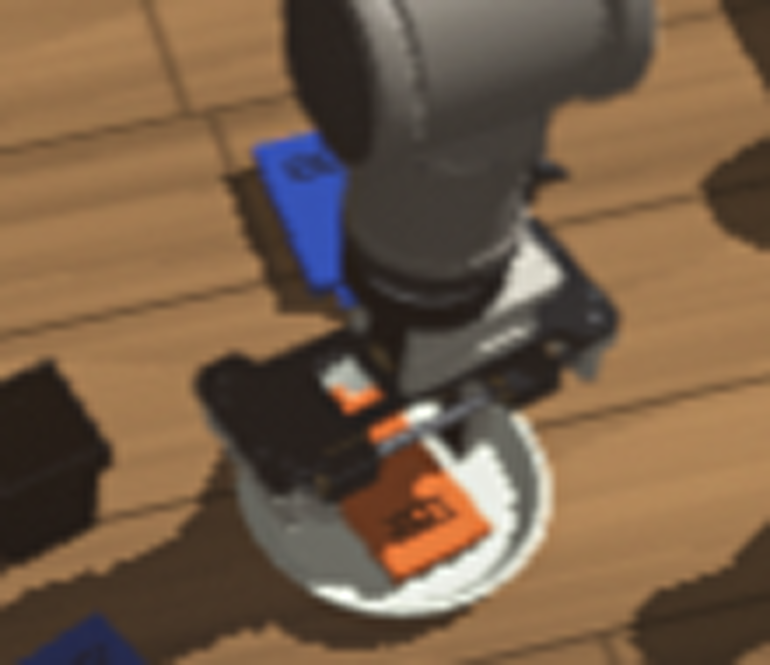

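drive_tool:
  deltas:
    - {"hand":-0.48,"tx":0.02,"ty":0,"tz":0.13,"wx":0,"wy":0,"wz":0}
    - {"hand":-0.48,"tx":0,"ty":0,"tz":0.13,"wx":0,"wy":0,"wz":0}
    - {"hand":-0.48,"tx":0,"ty":0,"tz":0.1,"wx":0,"wy":0,"wz":0}
    - {"hand":-0.48,"tx":0,"ty":0,"tz":0,"wx":0,"wy":0,"wz":0}
    - {"hand":-0.48,"tx":0,"ty":0,"tz":0,"wx":0,"wy":0,"wz":0}

```text
time: 9.37
tool_pos: [548.4, 159.3, 22.3]
tcp_rot: [3.141, 0.0, -1.3]
contact_force: [-0.3, 0.2, -0.2]
grip_width: 67.8
```

drive_tool:
  deltas:
    - {"hand":0.5,"tx":0,"ty":0,"tz":0,"wx":0,"wy":0,"wz":0}
    - {"hand":0.5,"tx":0,"ty":0,"tz":0,"wx":0,"wy":0,"wz":0}
    - {"hand":1,"tx":0,"ty":0,"tz":0,"wx":0,"wy":0,"wz":0}
    - {"hand":1,"tx":0,"ty":0,"tz":0,"wx":0,"wy":0,"wz":0}
    - {"hand":1,"tx":0,"ty":0,"tz":0,"wx":0,"wy":0,"wz":0}
    - {"hand":1,"tx":0,"ty":0,"tz":-0.1,"wx":0,"wy":0,"wz":0}
    - {"hand":1,"tx":0,"ty":0,"tz":-0.2,"wx":0,"wy":0,"wz":0}
    - {"hand":1,"tx":0,"ty":0,"tz":-0.3,"wx":0,"wy":0,"wz":0}
    - {"hand":1,"tx":0,"ty":0,"tz":-0.4,"wx":0,"wy":0,"wz":0}
    - {"hand":1,"tx":0,"ty":0,"tz":-0.5,"wx":0,"wy":0,"wz":0}
    - {"hand":1,"tx":0,"ty":0,"tz":-0.6,"wx":0,"wy":0,"wz":0}
    - {"hand":1,"tx":0,"ty":0,"tz":-0.6,"wx":0,"wy":0,"wz":0}
    - {"hand":1,"tx":0,"ty":0,"tz":-0.6,"wx":0,"wy":0,"wz":0}
    - {"hand":1,"tx":0,"ty":0,"tz":-0.4,"wx":0,"wy":0,"wz":0}
    - {"hand":1,"tx":0,"ty":0,"tz":-0.2,"wx":0,"wy":0,"wz":0}
    - {"hand":1,"tx":0,"ty":0,"tz":0,"wx":0,"wy":0,"wz":0}

```text
time: 10.7
tool_pos: [549.5, 159.4, 181.0]
tcp_rot: [-3.138, -0.001, -1.3]
contact_force: [0.3, 0.5, -2.2]
grip_width: 55.6
```

```bash
python3 -c "
from h import *
plan(535,-231,180,-94.2)
s=capture('scene');crop(s,240,100,350,195,7,'pics/s6.png')
"
```

```text
t 10.7 pos [549.5 159.4 181. ] rot [-179.8   -0.   -74.5] F [ 0.3  0.5 -2.2] w 55.6
d tool (units of 40mm) [9.309 2.959 0.019] w (5deg) [-4.700e-02  1.000e-03  3.942e+00]
```

View pics/s6.png

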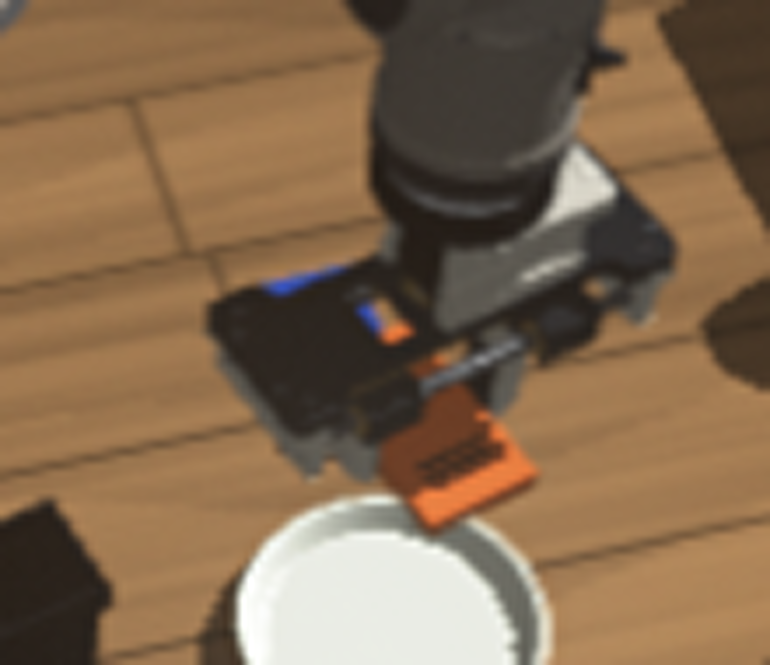

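drive_tool:
  deltas:
    - {"hand":1,"tx":0,"ty":0,"tz":0,"wx":0,"wy":0,"wz":0.4}
    - {"hand":1,"tx":0,"ty":0,"tz":0,"wx":0,"wy":0,"wz":0.8}
    - {"hand":1,"tx":0.1,"ty":0,"tz":0,"wx":0,"wy":0,"wz":0.9}
    - {"hand":1,"tx":0.2,"ty":0,"tz":0,"wx":0,"wy":0,"wz":0.9}
    - {"hand":1,"tx":0.4,"ty":0,"tz":0,"wx":0,"wy":0,"wz":0.7}
    - {"hand":1,"tx":0.6,"ty":0,"tz":0,"wx":0,"wy":0,"wz":0.24}
    - {"hand":1,"tx":0.7,"ty":-0.03,"tz":0,"wx":0,"wy":0,"wz":0}
    - {"hand":1,"tx":0.7,"ty":-0.03,"tz":0,"wx":0,"wy":0,"wz":0}
    - {"hand":1,"tx":0.7,"ty":-0.03,"tz":0,"wx":0,"wy":0,"wz":0}
    - {"hand":1,"tx":0.7,"ty":-0.03,"tz":0,"wx":0,"wy":0,"wz":0}
    - {"hand":1,"tx":0.7,"ty":-0.03,"tz":0,"wx":0,"wy":0,"wz":0}
    - {"hand":1,"tx":0.7,"ty":-0.03,"tz":0,"wx":0,"wy":0,"wz":0}
    - {"hand":1,"tx":0.7,"ty":-0.03,"tz":0,"wx":0,"wy":0,"wz":0}
    - {"hand":1,"tx":0.7,"ty":-0.03,"tz":0,"wx":0,"wy":0,"wz":0}
    - {"hand":1,"tx":0.7,"ty":-0.03,"tz":0,"wx":0,"wy":0,"wz":0}
    - {"hand":1,"tx":0.6,"ty":-0.03,"tz":0,"wx":0,"wy":0,"wz":0}
    - {"hand":1,"tx":0.5,"ty":-0.03,"tz":0,"wx":0,"wy":0,"wz":0}
    - {"hand":1,"tx":0.3,"ty":-0.03,"tz":0,"wx":0,"wy":0,"wz":0}
    - {"hand":1,"tx":0.1,"ty":-0.01,"tz":0,"wx":0,"wy":0,"wz":0}
    - {"hand":1,"tx":0,"ty":0,"tz":0,"wx":0,"wy":0,"wz":0}

```text
time: 12.42
tool_pos: [540.4, -205.0, 177.6]
tcp_rot: [3.14, 0.001, -1.645]
contact_force: [-0.3, 0.5, -1.4]
grip_width: 55.5
```

drive_tool:
  deltas:
    - {"hand":1,"tx":0,"ty":0,"tz":0,"wx":0.5,"wy":0,"wz":0}
    - {"hand":1,"tx":0,"ty":0,"tz":0,"wx":1,"wy":0,"wz":0}
    - {"hand":1,"tx":0,"ty":0,"tz":0,"wx":1,"wy":0,"wz":0}
    - {"hand":1,"tx":0,"ty":0,"tz":0,"wx":1,"wy":0,"wz":0}
    - {"hand":1,"tx":0,"ty":0,"tz":0,"wx":0.5,"wy":0,"wz":0}
    - {"hand":1,"tx":0,"ty":0,"tz":0,"wx":0,"wy":0,"wz":0}
    - {"hand":1,"tx":0,"ty":0,"tz":0,"wx":0,"wy":0,"wz":0}

```text
time: 13.0
tool_pos: [540.5, -203.6, 178.7]
tcp_rot: [-2.794, 0.001, -1.643]
contact_force: [-0.2, -0.7, -2.1]
grip_width: 55.1
```

```bash
cat >> h.py <<'E'
SEAT=np.array([534.3,-231,80.]); SY=-4.2
def seatw(x,y,z): return SEAT+Ro.from_euler('z',SY,degrees=True).apply([x,y,z])
def plans(midx,midy,midz,tilt,off=5.3):
    t=np.radians(tilt); p=seatw(midx-off*np.sin(t),midy,midz+off*np.cos(t)); plan(*p,SY-90,tilt)
    o=get_obs(); R=Ro.from_euler('z',SY,degrees=True)
    m=R.inv().apply(np.array(o['tool_pos'])-SEAT); print('TCP in seat',m.round(1))
E
python3 -c "
from h import *
plans(14,0,50,20)
s=capture('scene');crop(s,130,130,250,240,6,'pics/s7.png')
s=capture('top');crop(s,270,150,370,250,6,'pics/t7.png')
"
```

```text
t 13.0 pos [ 540.5 -203.6  178.7] rot [-160.1    0.   -94.1] F [-0.2 -0.7 -2.1] w 55.1
d tool (units of 40mm) [0.696 0.184 1.095] w (5deg) [0.019 0.011 0.007]
TCP in seat [ 4.2 27.8 98.7]
```

View pics/s7.png

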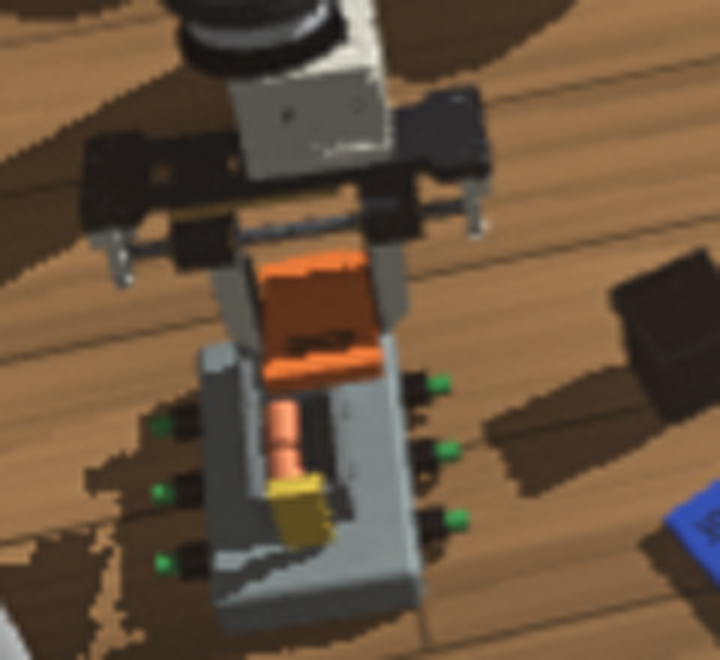

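View pics/t7.png

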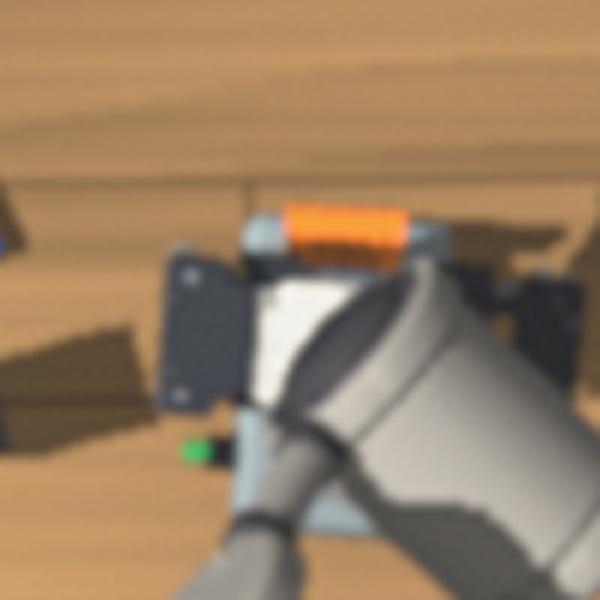

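drive_tool:
  deltas:
    - {"hand":1,"tx":0.2,"ty":0.04,"tz":0.1,"wx":0,"wy":0,"wz":0}
    - {"hand":1,"tx":0.3,"ty":0.08,"tz":0.3,"wx":0,"wy":0,"wz":0}
    - {"hand":1,"tx":0.15,"ty":0.06,"tz":0.3,"wx":0,"wy":0,"wz":0}
    - {"hand":1,"tx":0.05,"ty":0,"tz":0.3,"wx":0,"wy":0,"wz":0}
    - {"hand":1,"tx":0,"ty":0,"tz":0.1,"wx":0,"wy":0,"wz":0}
    - {"hand":1,"tx":0,"ty":0,"tz":0,"wx":0,"wy":0,"wz":0}
    - {"hand":1,"tx":0,"ty":0,"tz":0,"wx":0,"wy":0,"wz":0}

```text
time: 13.68
tool_pos: [547.1, -233.0, 134.4]
tcp_rot: [-2.793, 0.001, -1.644]
contact_force: [-0.3, 0.0, -0.9]
grip_width: 55.5
```

```bash
python3 -c "
from h import *
plans(14,0,19,20)
s=capture('scene');crop(s,150,150,220,230,8,'pics/s8.png')
s=capture('top');crop(s,295,160,365,240,8,'pics/t8.png')
"
```

```text
t 13.68 pos [ 547.1 -233.   134.4] rot [-160.1    0.   -94.2] F [-0.3  0.  -0.9] w 55.5
d tool (units of 40mm) [-0.025  0.277  0.708] w (5deg) [0.011 0.009 0.003]
TCP in seat [13.  -1.  54.4]
```

View pics/s8.png

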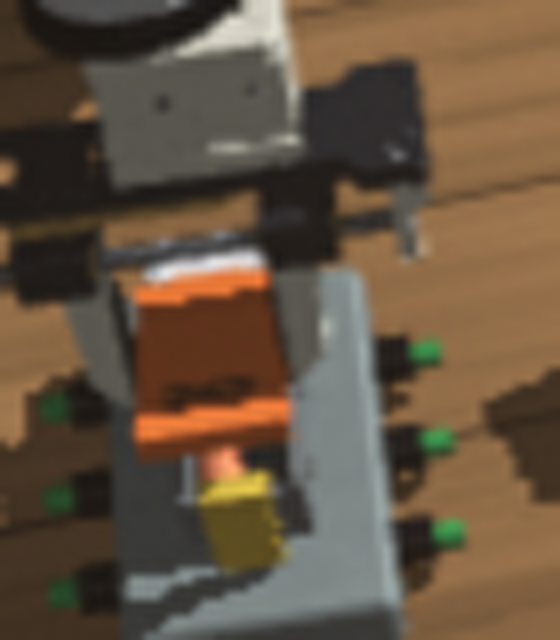

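View pics/t8.png

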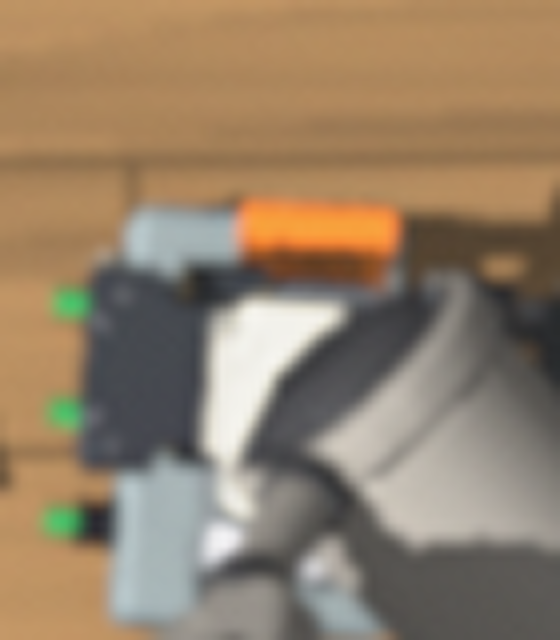

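```bash
cat >> h.py <<'E'
def pred(n,pts,x0,y0,f,tilt,off=5.3):
    # cover points in crop px given current tcp
    o=get_obs(); R=Ro.from_euler('xyz',o['tcp_rot']); p=np.array(o['tool_pos'])
    # tool: x=-y_c, y=-x_c, z=-z_c ; cover mid at tool z=+off
    P=[p+R.apply([-q[1],-q[0],-q[2]+off]) for q in pts]
    return (((proj(n,P)-[x0,y0])+.5)*f-.5).round(1)
E
python3 -c "
from h import *
q=[(50,28,5),(50,-28,5),(-50,28,5),(-50,-28,5)]
print('scene meas (292,400),(135,415) top-edge',pred('scene',q,150,150,8,20).tolist())
print('top meas (243,203),(403,207)',pred('top',q,295,160,8,20).tolist())
"
```

```text
scene meas (292,400),(135,415) top-edge [[285.3, 418.7], [132.7, 441.5], [277.3, 266.1], [134.6, 286.6]]
top meas (243,203),(403,207) [[245.4, 202.5], [394.9, 211.7], [222.2, 463.8], [369.9, 472.8]]
```

drive_tool:
  deltas:
    - {"hand":1,"tx":-0.02,"ty":0.04,"tz":0.1,"wx":0,"wy":0,"wz":0}
    - {"hand":1,"tx":0,"ty":0.08,"tz":0.2,"wx":0,"wy":0,"wz":0}
    - {"hand":1,"tx":0,"ty":0.08,"tz":0.2,"wx":0,"wy":0,"wz":0}
    - {"hand":1,"tx":0,"ty":0.06,"tz":0.15,"wx":0,"wy":0,"wz":0}
    - {"hand":1,"tx":0,"ty":0.02,"tz":0.06,"wx":0,"wy":0,"wz":0}
    - {"hand":1,"tx":0,"ty":0,"tz":0,"wx":0,"wy":0,"wz":0}
    - {"hand":1,"tx":0,"ty":0,"tz":0,"wx":0,"wy":0,"wz":0}

```text
time: 14.37
tool_pos: [546.3, -232.5, 104.1]
tcp_rot: [-2.793, 0.0, -1.644]
contact_force: [0.6, -0.6, -2.0]
grip_width: 55.8
```

```bash
python3 -c "
from h import *
plans(-1,0,18.5,20)
s=capture('scene');crop(s,150,150,220,230,8,'pics/s9.png')
"
```

```text
t 14.37 pos [ 546.3 -232.5  104.1] rot [-160.     0.   -94.2] F [ 0.6 -0.6 -2. ] w 55.8
d tool (units of 40mm) [-0.015  0.355 -0.113] w (5deg) [0.004 0.002 0.   ]
TCP in seat [12.1 -0.6 24.1]
```

View pics/s9.png

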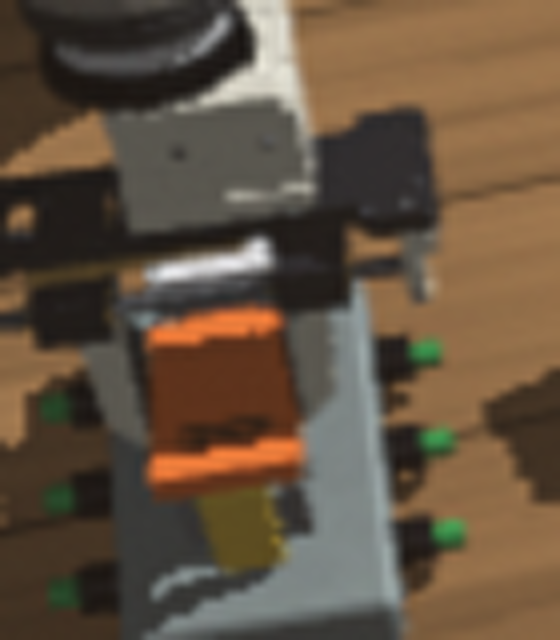

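drive_tool:
  deltas:
    - {"hand":1,"tx":0,"ty":0.08,"tz":-0.03,"wx":0,"wy":0,"wz":0}
    - {"hand":1,"tx":-0.01,"ty":0.1,"tz":-0.03,"wx":0,"wy":0,"wz":0}
    - {"hand":1,"tx":0,"ty":0.08,"tz":-0.03,"wx":0,"wy":0,"wz":0}
    - {"hand":1,"tx":0,"ty":0.05,"tz":-0.02,"wx":0,"wy":0,"wz":0}
    - {"hand":1,"tx":0,"ty":0,"tz":0,"wx":0,"wy":0,"wz":0}
    - {"hand":1,"tx":0,"ty":0,"tz":0,"wx":0,"wy":0,"wz":0}

```text
time: 14.92
tool_pos: [533.1, -231.2, 104.5]
tcp_rot: [-2.792, -0.0, -1.644]
contact_force: [-0.8, 0.3, -1.2]
grip_width: 55.1
```

```bash
python3 -c "
from h import *
plans(-1,0,18.5,20)
s=capture('scene');crop(s,150,150,220,230,8,'pics/s10.png')
q=[(50,28,5),(50,-28,5),(-50,28,5),(-50,-28,5)]
print(pred('scene',q,150,150,8,20).tolist())
"
```

```text
t 14.92 pos [ 533.1 -231.2  104.5] rot [-160.    -0.   -94.2] F [-0.8  0.3 -1.2] w 55.1
d tool (units of 40mm) [-0.008  0.048  0.009] w (5deg) [-0.003 -0.003 -0.   ]
TCP in seat [-1.1 -0.3 24.5]
[[295.7, 430.2], [147.5, 452.3], [287.4, 280.9], [148.6, 300.9]]
```

View pics/s10.png

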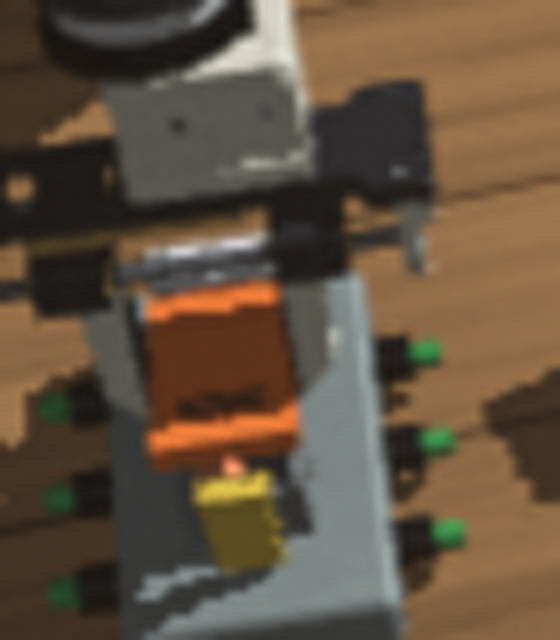

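drive_tool:
  deltas:
    - {"hand":1,"tx":0,"ty":0.03,"tz":-0.01,"wx":0,"wy":0,"wz":0}
    - {"hand":1,"tx":0,"ty":0.02,"tz":0,"wx":0,"wy":0,"wz":0}
    - {"hand":1,"tx":0,"ty":0,"tz":0,"wx":0,"wy":0,"wz":0}

```text
time: 15.22
tool_pos: [531.1, -230.9, 103.9]
tcp_rot: [-2.793, 0.0, -1.644]
contact_force: [0.3, 0.2, -0.9]
grip_width: 55.8
```

drive_tool:
  deltas:
    - {"hand":1,"tx":0,"ty":0.03,"tz":-0.01,"wx":0,"wy":0,"wz":0}
    - {"hand":1,"tx":0,"ty":0,"tz":0,"wx":0,"wy":0,"wz":0}
    - {"hand":1,"tx":0,"ty":0,"tz":0,"wx":0,"wy":0,"wz":0}

```text
time: 15.47
tool_pos: [529.9, -230.8, 103.9]
tcp_rot: [-2.793, -0.0, -1.644]
contact_force: [-0.7, 0.7, -1.6]
grip_width: 55.7
```

```bash
python3 -c "
from h import *
plans(-2,0,18,20)
"
```

```text
t 15.47 pos [ 529.9 -230.8  103.9] rot [-160.    -0.   -94.2] F [-0.7  0.7 -1.6] w 55.7
d tool (units of 40mm) [-0.004 -0.006  0.026] w (5deg) [0.001 0.    0.001]
TCP in seat [-4.4 -0.2 23.9]
```

```bash
python3 -c "
from h import *
plans(-1.8,0,13,14)
"
```

```text
t 15.47 pos [ 529.9 -230.8  103.9] rot [-160.    -0.   -94.2] F [-0.7  0.7 -1.6] w 55.7
d tool (units of 40mm) [-0.004  0.019  0.146] w (5deg) [-1.199e+00  0.000e+00  1.000e-03]
TCP in seat [-4.4 -0.2 23.9]
```

drive_tool:
  deltas:
    - {"hand":1,"tx":0,"ty":0,"tz":0.025,"wx":-0.2,"wy":0,"wz":0}
    - {"hand":1,"tx":0,"ty":0,"tz":0.025,"wx":-0.2,"wy":0,"wz":0}
    - {"hand":1,"tx":0,"ty":0,"tz":0.025,"wx":-0.2,"wy":0,"wz":0}
    - {"hand":1,"tx":0,"ty":0,"tz":0.025,"wx":-0.2,"wy":0,"wz":0}
    - {"hand":1,"tx":0,"ty":0.01,"tz":0.025,"wx":-0.2,"wy":0,"wz":0}
    - {"hand":1,"tx":0,"ty":0.01,"tz":0.02,"wx":-0.2,"wy":0,"wz":0}
    - {"hand":1,"tx":0,"ty":0,"tz":0,"wx":0,"wy":0,"wz":0}
    - {"hand":1,"tx":0,"ty":0,"tz":0,"wx":0,"wy":0,"wz":0}

```text
time: 16.13
tool_pos: [531.1, -230.9, 98.1]
tcp_rot: [-2.897, -0.0, -1.644]
contact_force: [0.8, 0.5, -1.8]
grip_width: 55.8
```

```bash
python3 -c "
from h import *
plans(-1.8,0,13,14)
s=capture('scene');crop(s,150,150,220,230,8,'pics/s11.png')
"
```

```text
t 16.13 pos [ 531.1 -230.9   98.1] rot [-166.    -0.   -94.2] F [ 0.8  0.5 -1.8] w 55.8
d tool (units of 40mm) [-0.003 -0.003  0.001] w (5deg) [-0.002  0.001  0.006]
TCP in seat [-3.2 -0.1 18.1]
```

View pics/s11.png

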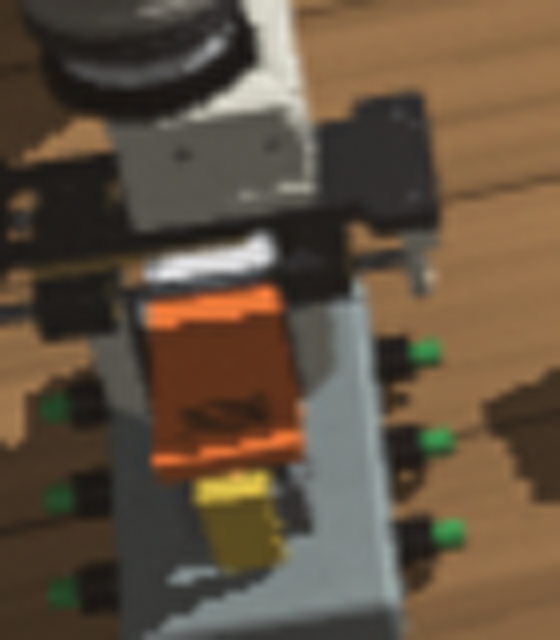

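drive_tool:
  deltas:
    - {"hand":-0.5,"tx":0,"ty":0,"tz":0,"wx":0,"wy":0,"wz":0}
    - {"hand":-0.5,"tx":0,"ty":0,"tz":0,"wx":0,"wy":0,"wz":0}
    - {"hand":-0.5,"tx":0,"ty":0,"tz":0,"wx":0,"wy":0,"wz":0}
    - {"hand":-0.5,"tx":0,"ty":0,"tz":0,"wx":0,"wy":0,"wz":0}
    - {"hand":-0.5,"tx":0,"ty":0,"tz":-0.2,"wx":0,"wy":0,"wz":0}
    - {"hand":-0.5,"tx":0,"ty":0,"tz":-0.4,"wx":0,"wy":0,"wz":0}
    - {"hand":-0.5,"tx":0,"ty":0,"tz":-0.6,"wx":0,"wy":0,"wz":0}
    - {"hand":-0.5,"tx":0,"ty":0,"tz":-0.6,"wx":-0.4,"wy":0,"wz":0}
    - {"hand":-0.5,"tx":0,"ty":0,"tz":-0.4,"wx":-0.8,"wy":0,"wz":0}
    - {"hand":-0.5,"tx":0,"ty":0,"tz":-0.2,"wx":-0.8,"wy":0,"wz":0}
    - {"hand":-0.5,"tx":0,"ty":0,"tz":0,"wx":-0.8,"wy":0,"wz":0}

```text
time: 17.1
tool_pos: [509.6, -230.2, 195.6]
tcp_rot: [-3.14, -0.004, -1.645]
contact_force: [1.4, -0.7, 0.2]
grip_width: 68.9
```

```bash
python3 -c "
from h import *
plans(28,0,40,0)
s=capture('scene');crop(s,150,150,220,230,8,'pics/s12.png')
s=capture('top');crop(s,295,160,365,240,8,'pics/t12.png')
"
```

```text
t 17.1 pos [ 509.6 -230.2  195.6] rot [-179.9   -0.2  -94.3] F [ 1.4 -0.7  0.2] w 68.9
d tool (units of 40mm) [-0.034 -1.313  1.76 ] w (5deg) [-0.022 -0.041 -0.011]
TCP in seat [-24.7  -1.1 115.6]
```

View pics/s12.png

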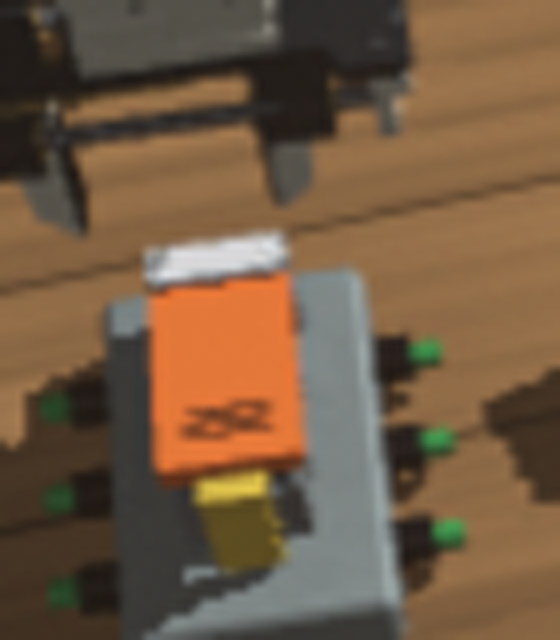

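View pics/t12.png

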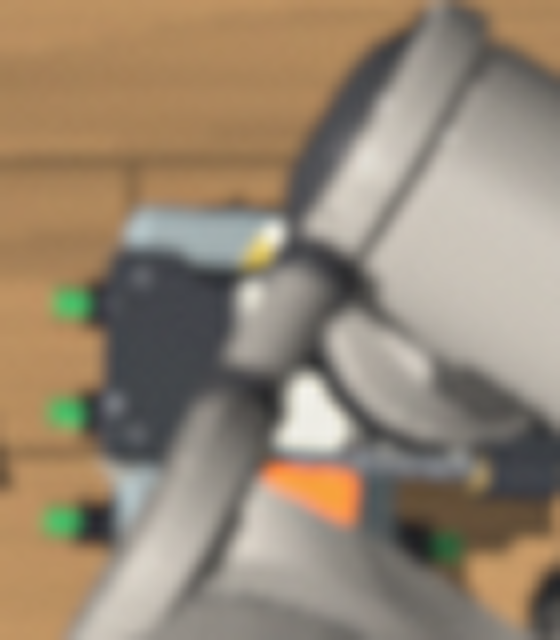

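```bash
python3 -c "
from h import *
plan(*seatw(28,0,50),SY-90)
"
```

```text
t 17.2 pos [ 510.5 -229.6  192.6] rot [-1.799e+02 -1.000e-01 -9.410e+01] F [ 1.3 -0.8 -0.9] w 68.7
d tool (units of 40mm) [-0.009 -1.293  1.568] w (5deg) [-0.016 -0.015  0.013]
```

drive_tool:
  deltas:
    - {"hand":1,"tx":0,"ty":-0.2,"tz":0,"wx":0,"wy":0,"wz":0}
    - {"hand":1,"tx":0,"ty":-0.4,"tz":0.1,"wx":0,"wy":0,"wz":0}
    - {"hand":1,"tx":0,"ty":-0.4,"tz":0.2,"wx":0,"wy":0,"wz":0}
    - {"hand":1,"tx":0,"ty":-0.2,"tz":0.3,"wx":0,"wy":0,"wz":0}
    - {"hand":1,"tx":0,"ty":-0.1,"tz":0.4,"wx":0,"wy":0,"wz":0}
    - {"hand":1,"tx":0,"ty":0,"tz":0.3,"wx":0,"wy":0,"wz":0}
    - {"hand":1,"tx":0,"ty":0,"tz":0.2,"wx":0,"wy":0,"wz":0}
    - {"hand":1,"tx":0,"ty":0,"tz":0.05,"wx":0,"wy":0,"wz":0}
    - {"hand":1,"tx":0,"ty":0,"tz":0,"wx":0,"wy":0,"wz":0}
    - {"hand":1,"tx":0,"ty":0,"tz":0,"wx":0,"wy":0,"wz":0}
    - {"hand":1,"tx":0,"ty":0,"tz":0,"wx":0,"wy":0,"wz":0}

```text
time: 18.12
tool_pos: [561.3, -233.4, 130.5]
tcp_rot: [-3.14, -0.001, -1.644]
contact_force: [-0.5, -0.1, 0.6]
grip_width: 1.9
```

```bash
python3 -c "
from h import *
plan(*seatw(28,0,19),SY-90)
s=capture('scene');crop(s,150,150,220,230,8,'pics/s13.png')
"
```

```text
t 18.12 pos [ 561.3 -233.4  130.5] rot [-179.9   -0.   -94.2] F [-0.5 -0.1  0.6] w 1.9
d tool (units of 40mm) [-0.012 -0.021  0.788] w (5deg) [-0.018 -0.008 -0.   ]
```

View pics/s13.png

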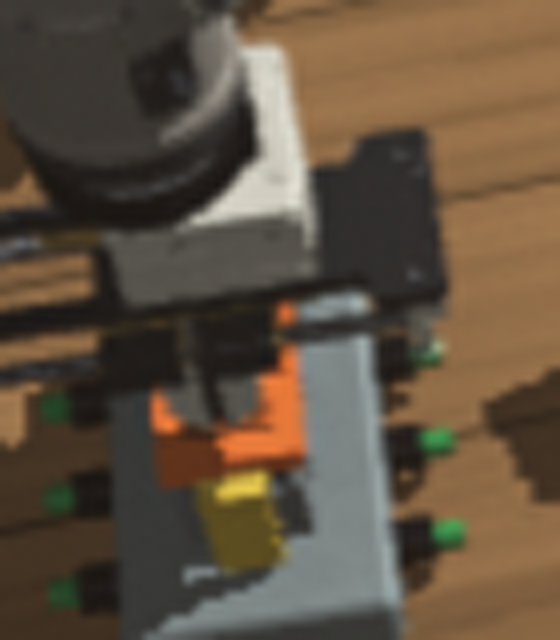

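drive_tool:
  deltas:
    - {"hand":1,"tx":-0.01,"ty":-0.02,"tz":0.1,"wx":0,"wy":0,"wz":0}
    - {"hand":1,"tx":0,"ty":0,"tz":0.15,"wx":0,"wy":0,"wz":0}
    - {"hand":1,"tx":0,"ty":0,"tz":0.1,"wx":0,"wy":0,"wz":0}
    - {"hand":1,"tx":0,"ty":0,"tz":0.08,"wx":0,"wy":0,"wz":0}
    - {"hand":1,"tx":0,"ty":0,"tz":0.07,"wx":0,"wy":0,"wz":0}
    - {"hand":1,"tx":0,"ty":0,"tz":0,"wx":0,"wy":0,"wz":0}

```text
time: 18.67
tool_pos: [561.5, -232.7, 108.9]
tcp_rot: [3.14, 0.0, -1.644]
contact_force: [0.5, -0.7, 0.4]
grip_width: 0.4
```

drive_tool:
  deltas:
    - {"hand":1,"tx":0,"ty":0,"tz":0.06,"wx":0,"wy":0,"wz":0}
    - {"hand":1,"tx":0,"ty":0,"tz":0.06,"wx":0,"wy":0,"wz":0}
    - {"hand":1,"tx":0,"ty":0,"tz":0.05,"wx":0,"wy":0,"wz":0}
    - {"hand":1,"tx":0,"ty":0,"tz":0.05,"wx":0,"wy":0,"wz":0}

```text
time: 19.0
tool_pos: [561.7, -232.7, 100.5]
tcp_rot: [3.141, 0.0, -1.644]
contact_force: [-0.7, -0.0, -0.2]
grip_width: 0.6
```

```bash
python3 -c "
from h import *
plan(*seatw(28,0,19),SY-90)
s=capture('scene');crop(s,150,150,220,230,8,'pics/s14.png')
"
```

```text
t 19.0 pos [ 561.7 -232.7  100.5] rot [180.    0.  -94.2] F [-0.7 -0.  -0.2] w 0.6
d tool (units of 40mm) [ 0.008 -0.014  0.037] w (5deg) [0.005 0.002 0.002]
```

View pics/s14.png

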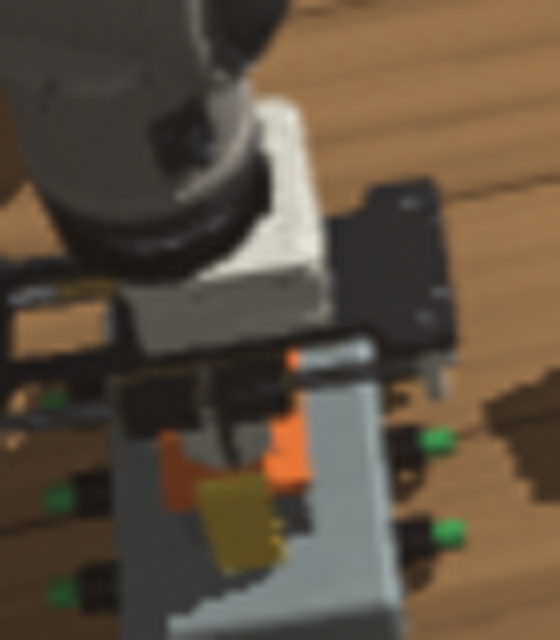

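drive_tool:
  deltas:
    - {"hand":1,"tx":0,"ty":0,"tz":0.03,"wx":0,"wy":0,"wz":0}
    - {"hand":1,"tx":0,"ty":0,"tz":0.03,"wx":0,"wy":0,"wz":0}
    - {"hand":1,"tx":0,"ty":0,"tz":0,"wx":0,"wy":0,"wz":0}

```text
time: 19.3
tool_pos: [561.7, -232.7, 99.3]
tcp_rot: [3.141, -0.0, -1.644]
contact_force: [-2.5, 1.6, 6.5]
grip_width: 0.5
```

Contact on a rigid stop now at about the expected height (99). Press a little harder, then release.

drive_tool:
  deltas:
    - {"hand":1,"tx":0,"ty":0,"tz":0.05,"wx":0,"wy":0,"wz":0}
    - {"hand":1,"tx":0,"ty":0,"tz":0.03,"wx":0,"wy":0,"wz":0}
    - {"hand":1,"tx":0,"ty":0,"tz":0,"wx":0,"wy":0,"wz":0}

```text
time: 19.55
tool_pos: [561.8, -232.7, 99.0]
tcp_rot: [-3.14, -0.001, -1.644]
contact_force: [-8.8, 4.1, 25.3]
grip_width: 0.5
```

drive_tool:
  deltas:
    - {"hand":1,"tx":0,"ty":0,"tz":-0.1,"wx":0,"wy":0,"wz":0}
    - {"hand":1,"tx":0,"ty":0,"tz":-0.3,"wx":0,"wy":0,"wz":0}
    - {"hand":1,"tx":0,"ty":0,"tz":-0.6,"wx":0,"wy":0,"wz":0}
    - {"hand":1,"tx":0,"ty":0.2,"tz":-0.7,"wx":0,"wy":0,"wz":0}
    - {"hand":1,"tx":0,"ty":0.5,"tz":-0.6,"wx":0,"wy":0,"wz":0}
    - {"hand":-1,"tx":-0.2,"ty":0.5,"tz":-0.2,"wx":0,"wy":0,"wz":0}
    - {"hand":-1,"tx":-0.4,"ty":0.2,"tz":0,"wx":0,"wy":0,"wz":0}
    - {"hand":-1,"tx":-0.7,"ty":0.2,"tz":0,"wx":0,"wy":0,"wz":0}
    - {"hand":-1,"tx":-0.7,"ty":0,"tz":0,"wx":0,"wy":0,"wz":-0.5}
    - {"hand":-1,"tx":-0.7,"ty":0,"tz":0,"wx":0,"wy":0,"wz":-0.8}
    - {"hand":-1,"tx":-0.7,"ty":0,"tz":0,"wx":0,"wy":0,"wz":-0.8}
    - {"hand":-1,"tx":-0.7,"ty":0,"tz":0,"wx":0,"wy":0,"wz":-0.8}
    - {"hand":-1,"tx":-0.4,"ty":0,"tz":0,"wx":0,"wy":0,"wz":-0.8}
    - {"hand":-1,"tx":-0.1,"ty":0,"tz":0,"wx":0,"wy":0,"wz":0}
    - {"hand":-1,"tx":0,"ty":0,"tz":0,"wx":0,"wy":0,"wz":0}

```text
time: 20.8
tool_pos: [496.4, -44.1, 195.3]
tcp_rot: [-3.142, -0.0, -1.321]
contact_force: [0.3, 0.3, 0.1]
grip_width: 62.6
```

```bash
python3 -c "
from h import *
plan(510,-14,140,-75.5)
s=capture('scene');crop(s,150,150,220,230,8,'pics/s15.png');crop(s,150,80,330,230,4,'pics/s15b.png')
s=capture('top');crop(s,295,160,365,240,8,'pics/t15.png');crop(s,170,150,370,260,4,'pics/t15b.png')
"
```

```text
t 20.8 pos [496.4 -44.1 195.3] rot [-180.    -0.   -75.7] F [0.3 0.3 0.1] w 62.6
d tool (units of 40mm) [-0.645 -0.514  1.384] w (5deg) [-0.    -0.002 -0.035]
```

View pics/s15.png

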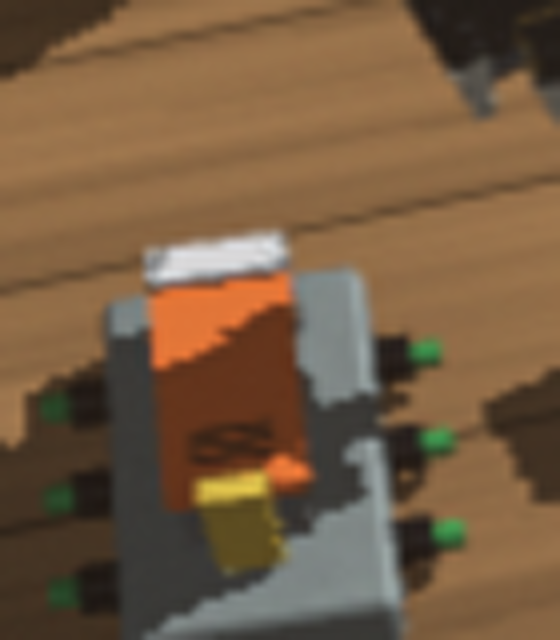

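View pics/t15.png

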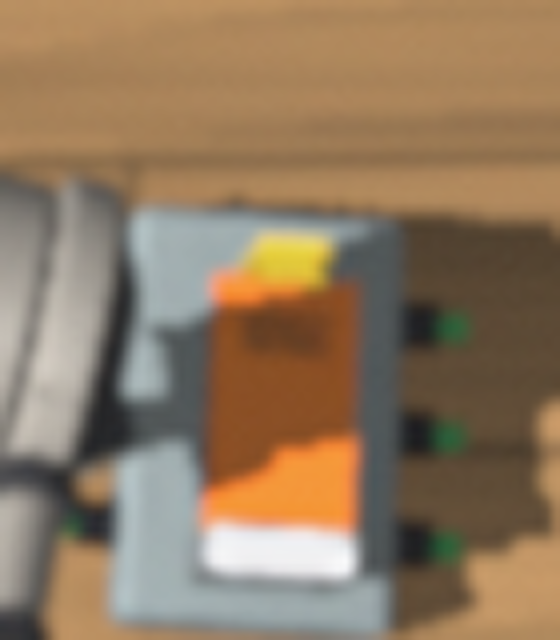

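View pics/s15b.png

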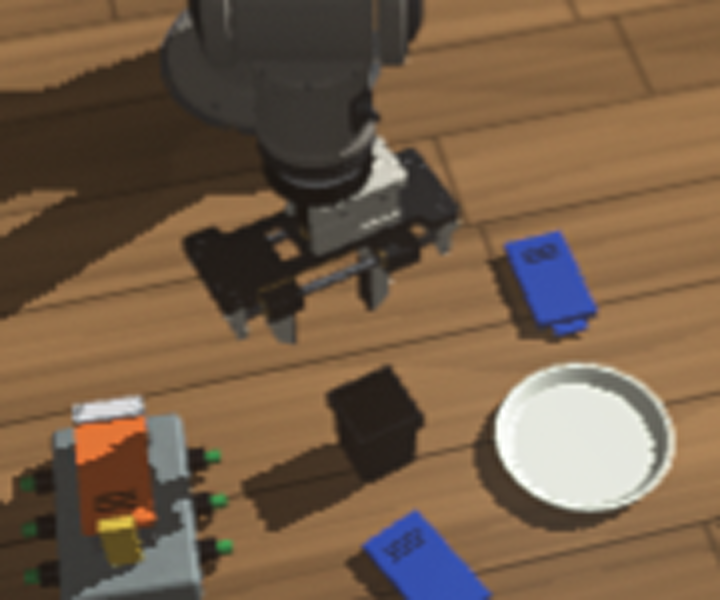

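drive_tool:
  deltas:
    - {"hand":-1,"tx":-0.25,"ty":-0.2,"tz":0.1,"wx":0,"wy":0,"wz":0}
    - {"hand":-1,"tx":-0.25,"ty":-0.2,"tz":0.3,"wx":0,"wy":0,"wz":0}
    - {"hand":-1,"tx":-0.14,"ty":-0.1,"tz":0.3,"wx":0,"wy":0,"wz":0}
    - {"hand":-1,"tx":0,"ty":0,"tz":0.3,"wx":0,"wy":0,"wz":-0.03}
    - {"hand":-1,"tx":0,"ty":0,"tz":0.2,"wx":0,"wy":0,"wz":0}
    - {"hand":-1,"tx":0,"ty":0,"tz":0,"wx":0,"wy":0,"wz":0}
    - {"hand":-1,"tx":0,"ty":0,"tz":0,"wx":0,"wy":0,"wz":0}
    - {"hand":-1,"tx":0,"ty":0,"tz":0,"wx":0,"wy":0,"wz":0}

```text
time: 21.57
tool_pos: [510.1, -15.9, 147.8]
tcp_rot: [-3.141, -0.001, -1.32]
contact_force: [-0.1, 1.3, -0.4]
grip_width: 91.8
```

```bash
python3 -c "
from h import *
plan(509.8,-13.7,62,-75.5)
s=capture('scene');crop(s,190,100,300,220,6,'pics/s16.png')
"
```

```text
t 21.57 pos [510.1 -15.9 147.8] rot [-180.    -0.   -75.6] F [-0.1  1.3 -0.4] w 91.8
d tool (units of 40mm) [-0.057 -0.005  2.144] w (5deg) [-0.009 -0.007 -0.024]
```

View pics/s16.png

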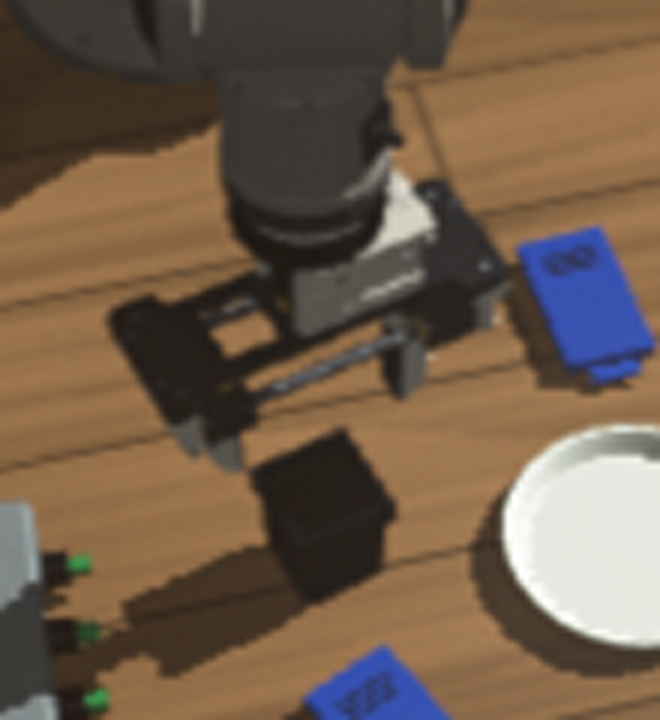

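drive_tool:
  deltas:
    - {"hand":-1,"tx":-0.04,"ty":0,"tz":0.2,"wx":0,"wy":0,"wz":-0.02}
    - {"hand":-1,"tx":-0.02,"ty":0,"tz":0.4,"wx":0,"wy":0,"wz":0}
    - {"hand":-1,"tx":0,"ty":0,"tz":0.5,"wx":0,"wy":0,"wz":0}
    - {"hand":-1,"tx":0,"ty":0,"tz":0.5,"wx":0,"wy":0,"wz":0}
    - {"hand":-1,"tx":0,"ty":0,"tz":0.3,"wx":0,"wy":0,"wz":0}
    - {"hand":-1,"tx":0,"ty":0,"tz":0.2,"wx":0,"wy":0,"wz":0}
    - {"hand":-1,"tx":0,"ty":0,"tz":0,"wx":0,"wy":0,"wz":0}
    - {"hand":-1,"tx":0,"ty":0,"tz":0,"wx":0,"wy":0,"wz":0}
    - {"hand":1,"tx":0,"ty":0,"tz":0,"wx":0,"wy":0,"wz":0}
    - {"hand":1,"tx":0,"ty":0,"tz":0,"wx":0,"wy":0,"wz":0}
    - {"hand":1,"tx":0,"ty":0,"tz":0,"wx":0,"wy":0,"wz":0}
    - {"hand":1,"tx":0,"ty":0,"tz":0,"wx":0,"wy":0,"wz":0}
    - {"hand":1,"tx":0,"ty":0,"tz":0,"wx":0,"wy":0,"wz":0}

```text
time: 22.7
tool_pos: [509.3, -12.9, 63.6]
tcp_rot: [-3.141, -0.0, -1.317]
contact_force: [-0.0, -0.6, 0.3]
grip_width: 63.3
```

```bash
python3 -c "
from h import *
plan(509.8,-13.7,120,-75.5)
"
```

```text
t 22.7 pos [509.3 -12.9  63.6] rot [-180.    -0.   -75.4] F [-0.  -0.6  0.3] w 63.3
d tool (units of 40mm) [ 0.023 -0.009 -1.41 ] w (5deg) [-0.008 -0.005  0.012]
```

drive_tool:
  deltas:
    - {"hand":1,"tx":0,"ty":0,"tz":0,"wx":0,"wy":0,"wz":0}
    - {"hand":1,"tx":0,"ty":0,"tz":0,"wx":0,"wy":0,"wz":0}
    - {"hand":1,"tx":0,"ty":0,"tz":0,"wx":0,"wy":0,"wz":0}
    - {"hand":1,"tx":0,"ty":0,"tz":0,"wx":0,"wy":0,"wz":0}

```text
time: 23.03
tool_pos: [509.2, -12.9, 63.5]
tcp_rot: [-3.141, -0.0, -1.317]
contact_force: [-0.8, 0.3, 3.4]
grip_width: 59.9
```

Gripped at 59.9 mm. Lift to z≈115 (foot ≈52).

drive_tool:
  deltas:
    - {"hand":1,"tx":0,"ty":0,"tz":-0.1,"wx":0,"wy":0,"wz":0}
    - {"hand":1,"tx":0,"ty":0,"tz":-0.2,"wx":0,"wy":0,"wz":0}
    - {"hand":1,"tx":0,"ty":0,"tz":-0.3,"wx":0,"wy":0,"wz":0}
    - {"hand":1,"tx":0,"ty":0,"tz":-0.4,"wx":0,"wy":0,"wz":0}
    - {"hand":1,"tx":0,"ty":0,"tz":-0.3,"wx":0,"wy":0,"wz":0}
    - {"hand":1,"tx":0,"ty":0,"tz":-0.1,"wx":0,"wy":0,"wz":0}
    - {"hand":1,"tx":0,"ty":0,"tz":0,"wx":0,"wy":0,"wz":0}

```text
time: 23.62
tool_pos: [509.7, -13.0, 120.5]
tcp_rot: [-3.139, -0.001, -1.317]
contact_force: [0.8, 0.2, -0.8]
grip_width: 59.7
```

```bash
python3 -c "
from h import *
plan(547,161.5,115,-75.5)
s=capture('scene');crop(s,265,155,330,215,9,'pics/s17.png')
s=capture('top');crop(s,175,180,240,240,9,'pics/t17.png')
crop(s,295,160,365,240,8,'pics/t17b.png')
"
```

```text
t 23.62 pos [509.7 -13.  120.5] rot [-1.799e+02 -1.000e-01 -7.540e+01] F [ 0.8  0.2 -0.8] w 59.7
d tool (units of 40mm) [-3.987 -1.999  0.137] w (5deg) [-0.025 -0.012  0.012]
```

View pics/s17.png

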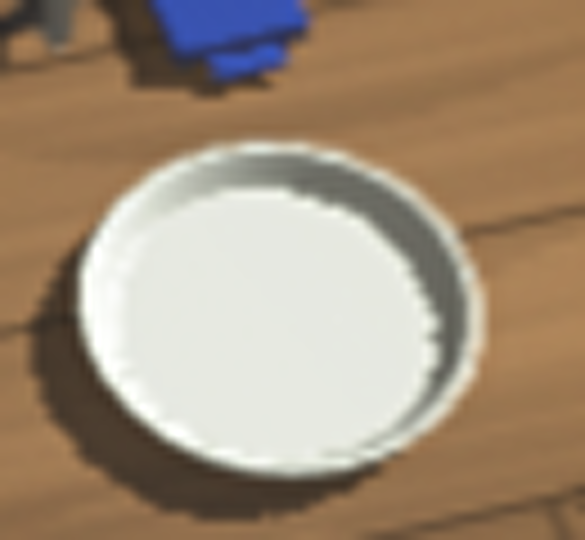

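View pics/t17.png

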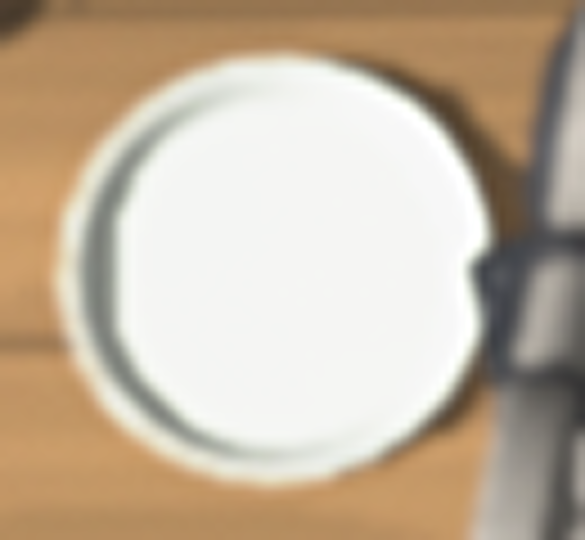

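drive_tool:
  deltas:
    - {"hand":1,"tx":-0.15,"ty":-0.08,"tz":0,"wx":0,"wy":0,"wz":0}
    - {"hand":1,"tx":-0.35,"ty":-0.17,"tz":0,"wx":0,"wy":0,"wz":0}
    - {"hand":1,"tx":-0.5,"ty":-0.25,"tz":0,"wx":0,"wy":0,"wz":0}
    - {"hand":1,"tx":-0.5,"ty":-0.25,"tz":0,"wx":0,"wy":0,"wz":0}
    - {"hand":1,"tx":-0.5,"ty":-0.25,"tz":0,"wx":0,"wy":0,"wz":0}
    - {"hand":1,"tx":-0.5,"ty":-0.25,"tz":0,"wx":0,"wy":0,"wz":0}
    - {"hand":1,"tx":-0.5,"ty":-0.25,"tz":0,"wx":0,"wy":0,"wz":0}
    - {"hand":1,"tx":-0.5,"ty":-0.25,"tz":0,"wx":0,"wy":0,"wz":0}
    - {"hand":1,"tx":-0.35,"ty":-0.17,"tz":0,"wx":0,"wy":0,"wz":0}
    - {"hand":1,"tx":-0.14,"ty":-0.08,"tz":0,"wx":0,"wy":0,"wz":0}
    - {"hand":1,"tx":0,"ty":0,"tz":0,"wx":0,"wy":0,"wz":0}
    - {"hand":1,"tx":0,"ty":0,"tz":0,"wx":0,"wy":0,"wz":0}
    - {"hand":1,"tx":0,"ty":0,"tz":0,"wx":0,"wy":0,"wz":0}

```text
time: 24.8
tool_pos: [546.0, 160.9, 118.8]
tcp_rot: [3.141, -0.0, -1.317]
contact_force: [-0.3, -0.9, -0.9]
grip_width: 60.0
```

```bash
python3 -c "
from h import *
plan(547,161.5,69.5,-75.5)
s=capture('scene');crop(s,150,150,220,230,8,'pics/s18.png');crop(s,240,110,340,220,6,'pics/s18b.png')
s=capture('top');crop(s,295,160,365,240,8,'pics/t18.png')
S=lambda n,P,x0,y0,f:(((proj(n,[seatw(*p) for p in P])-[x0,y0])+.5)*f-.5).round(0).tolist()
q=[(50,28,5),(50,-28,5),(-50,28,5),(-50,-28,5)]
print(S('scene',q,150,150,8),S('top',q,295,160,8))
"
```

```text
t 24.8 pos [546.  160.9 118.8] rot [179.9  -0.  -75.5] F [-0.3 -0.9 -0.9] w 60.0
d tool (units of 40mm) [-0.009 -0.028  1.233] w (5deg) [ 0.012 -0.004  0.005]
[[310.0, 487.0], [166.0, 509.0], [289.0, 279.0], [150.0, 299.0]] [[213.0, 264.0], [356.0, 272.0], [204.0, 517.0], [349.0, 526.0]]
```

View pics/s18.png

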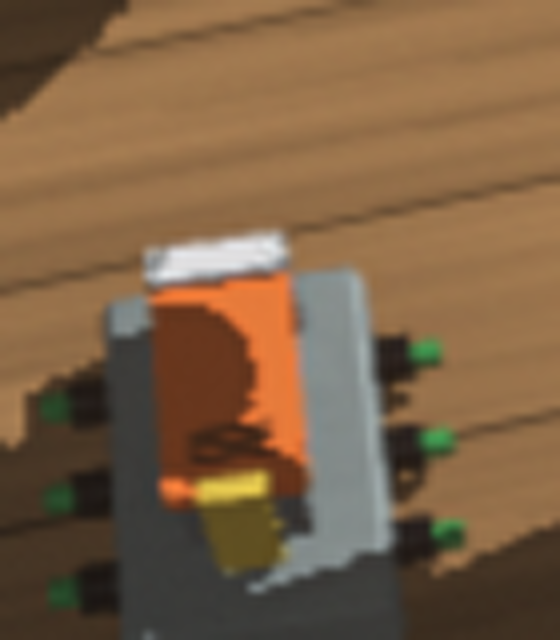

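View pics/t18.png

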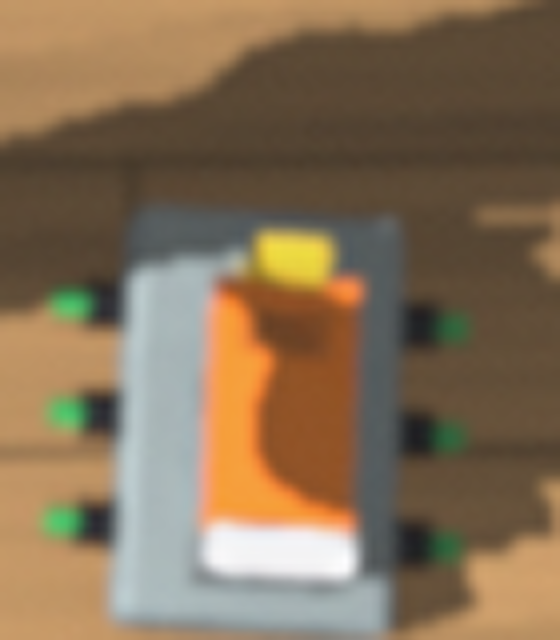

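View pics/s18b.png

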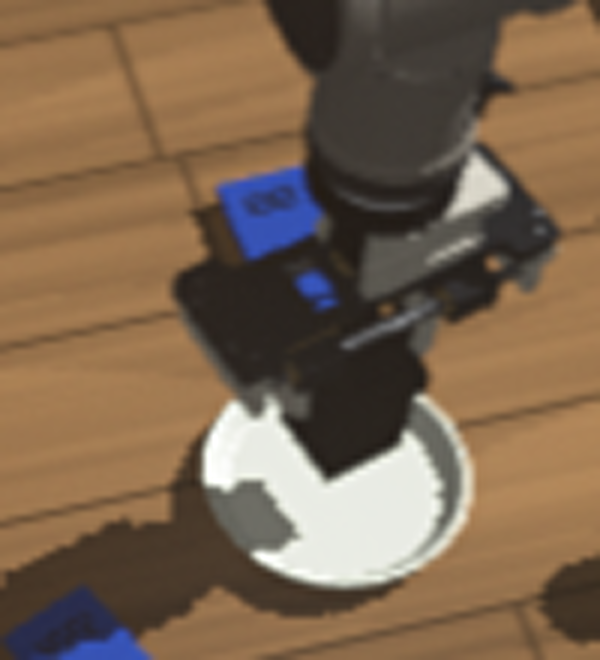

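drive_tool:
  deltas:
    - {"hand":1,"tx":0,"ty":-0.02,"tz":0.15,"wx":0,"wy":0,"wz":0}
    - {"hand":1,"tx":0,"ty":0,"tz":0.3,"wx":0,"wy":0,"wz":0}
    - {"hand":1,"tx":0,"ty":0,"tz":0.3,"wx":0,"wy":0,"wz":0}
    - {"hand":1,"tx":0,"ty":0,"tz":0.2,"wx":0,"wy":0,"wz":0}
    - {"hand":1,"tx":0,"ty":0,"tz":0.1,"wx":0,"wy":0,"wz":0}
    - {"hand":1,"tx":0,"ty":0,"tz":0.06,"wx":0,"wy":0,"wz":0}
    - {"hand":1,"tx":0,"ty":0,"tz":0.05,"wx":0,"wy":0,"wz":0}
    - {"hand":1,"tx":0,"ty":0,"tz":0,"wx":0,"wy":0,"wz":0}
    - {"hand":1,"tx":0,"ty":0,"tz":0,"wx":0,"wy":0,"wz":0}

```text
time: 25.65
tool_pos: [547.4, 162.0, 73.2]
tcp_rot: [-3.141, -0.0, -1.317]
contact_force: [-0.0, -0.0, -0.7]
grip_width: 59.8
```

drive_tool:
  deltas:
    - {"hand":1,"tx":0,"ty":0,"tz":0.02,"wx":0,"wy":0,"wz":0}
    - {"hand":1,"tx":0,"ty":0,"tz":0.02,"wx":0,"wy":0,"wz":0}
    - {"hand":1,"tx":0,"ty":0,"tz":0,"wx":0,"wy":0,"wz":0}

```text
time: 25.9
tool_pos: [547.2, 162.0, 71.3]
tcp_rot: [-3.141, -0.0, -1.317]
contact_force: [0.3, 0.4, -0.4]
grip_width: 59.8
```

drive_tool:
  deltas:
    - {"hand":1,"tx":0,"ty":0,"tz":0.025,"wx":0,"wy":0,"wz":0}
    - {"hand":1,"tx":0,"ty":0,"tz":0.025,"wx":0,"wy":0,"wz":0}
    - {"hand":1,"tx":0,"ty":0,"tz":0,"wx":0,"wy":0,"wz":0}
    - {"hand":1,"tx":0,"ty":0,"tz":0,"wx":0,"wy":0,"wz":0}

```text
time: 26.23
tool_pos: [547.3, 162.0, 69.5]
tcp_rot: [-3.141, -0.0, -1.317]
contact_force: [-0.5, 0.8, 2.6]
grip_width: 59.9
```

Contact. Release and rise.

drive_tool:
  deltas:
    - {"hand":-1,"tx":0,"ty":0,"tz":0,"wx":0,"wy":0,"wz":0}
    - {"hand":-1,"tx":0,"ty":0,"tz":0,"wx":0,"wy":0,"wz":0}
    - {"hand":-1,"tx":0,"ty":0,"tz":0,"wx":0,"wy":0,"wz":0}
    - {"hand":-1,"tx":0,"ty":0,"tz":0,"wx":0,"wy":0,"wz":0}
    - {"hand":-1,"tx":0,"ty":0,"tz":0,"wx":0,"wy":0,"wz":0}
    - {"hand":-1,"tx":0,"ty":0,"tz":-0.1,"wx":0,"wy":0,"wz":0}
    - {"hand":-1,"tx":0,"ty":0,"tz":-0.3,"wx":0,"wy":0,"wz":0}
    - {"hand":-1,"tx":0,"ty":0,"tz":-0.5,"wx":0,"wy":0,"wz":0}
    - {"hand":-1,"tx":0,"ty":0,"tz":-0.7,"wx":0,"wy":0,"wz":0}
    - {"hand":-1,"tx":0,"ty":0,"tz":-0.7,"wx":0,"wy":0,"wz":0}
    - {"hand":-1,"tx":0.3,"ty":0.2,"tz":-0.4,"wx":0,"wy":0,"wz":0}
    - {"hand":-1,"tx":0.6,"ty":0.3,"tz":-0.1,"wx":0,"wy":0,"wz":0}
    - {"hand":-1,"tx":0.7,"ty":0.3,"tz":0,"wx":0,"wy":0,"wz":0}
    - {"hand":-1,"tx":0.7,"ty":0.3,"tz":0,"wx":0,"wy":0,"wz":0}
    - {"hand":-1,"tx":0.7,"ty":0.3,"tz":0,"wx":0,"wy":0,"wz":0}
    - {"hand":-1,"tx":0.5,"ty":0.2,"tz":0,"wx":0,"wy":0,"wz":0}
    - {"hand":-1,"tx":0.2,"ty":0,"tz":0,"wx":0,"wy":0,"wz":0}
    - {"hand":-1,"tx":0,"ty":0,"tz":0,"wx":0,"wy":0,"wz":0}

```text
time: 27.73
tool_pos: [522.8, 1.0, 181.6]
tcp_rot: [-3.141, -0.001, -1.32]
contact_force: [0.1, -0.8, -0.1]
grip_width: 91.7
```

```bash
python3 -c "
from h import *
plan(547,161.5,69.5,-75.5)
s=capture('scene');crop(s,100,70,350,250,3,'pics/s19.png');crop(s,265,155,330,215,9,'pics/s19b.png')
s=capture('top');crop(s,175,180,240,240,9,'pics/t19.png')
"
```

```text
t 27.73 pos [522.8   1.  181.6] rot [-180.    -0.   -75.6] F [ 0.1 -0.8 -0.1] w 91.7
d tool (units of 40mm) [-3.737 -1.581  2.802] w (5deg) [-0.009 -0.006 -0.02 ]
```

View pics/s19.png

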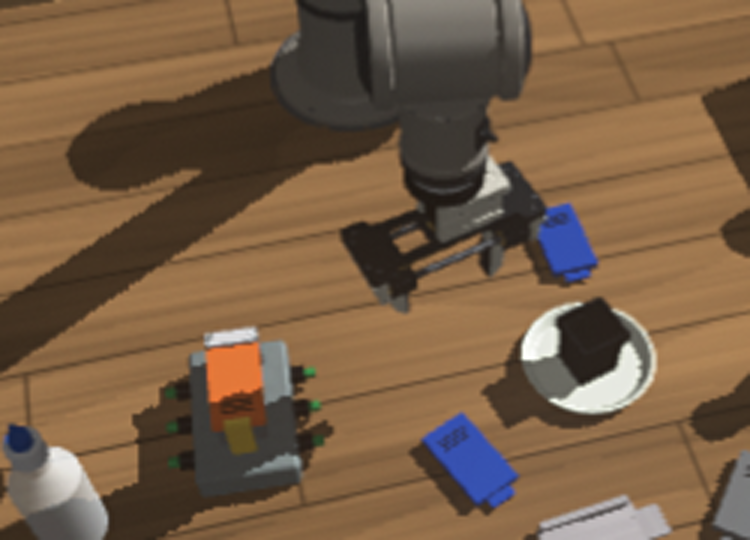

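View pics/t19.png

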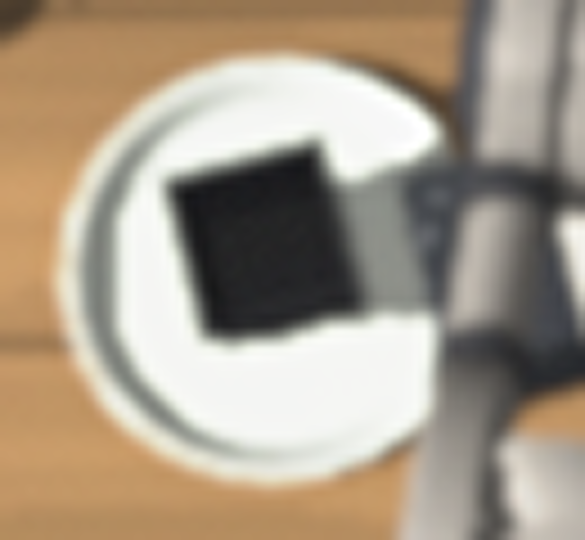

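View pics/s19b.png

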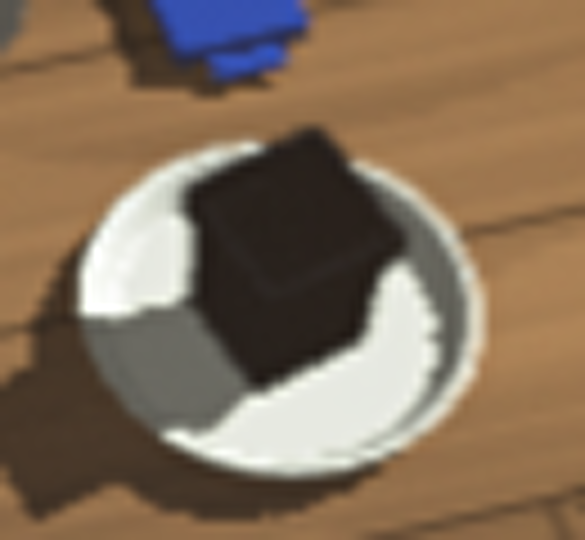

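```bash
python3 -c "
from h import *
c=lambda p:(np.array(p,float)+.5)/9-.5
print(unproj('top',c([(168,185),(318,145),(362,308),(212,338)])+[175,180],81).mean(0), unproj('scene',c([(190,188),(318,127),(405,240),(275,293)])+[265,155],81).mean(0))
print(close_job())
"
```

```text
[545.95725813 160.00273428  81.        ] [549.52850105 163.42794564  81.        ]
the job is handed in; nothing more can be done
None
```

I finished the task and handed it in at about 28 s of the 72 s allowed. `close_job` gives no verdict, so what follows is from my own checks.

- **Pot off the saucer:** I lifted the pot by its collar and stood it upright on the open bench at about (510, -14) mm. The pictures showed it standing and the cover still in the saucer.
- **Cover hooked:** I gripped the cover across its width and put the lip under the white bar with the far end raised 20 degrees. I eased that to 14 degrees and let go, and the picture showed it leaning on the yellow catch.
- **Cover snapped down:** I pressed at the grooves until it met a hard stop at the height for a flat cover, up to about 25 N. I felt almost no force on the way down and did not notice the snap itself. Afterwards both cameras showed the cover's corners within about 2 mm of where a seated cover's should be, with the catch over the plate's end.
- **Pot back on the saucer:** The last pictures show it upright. The two cameras put its centre at about (546, 160) and (550, 163) mm, with the saucer's centre at about (547, 162) mm.

The two cameras disagreed by about 4 to 5 mm on positions, a bit more than the stated calibration error but well inside the 30 mm limit. I could not read the catch joint, so I only know it is closed from the pictures. I did not measure the other objects again, but the arm never worked close to them. The arm was clear of everything when I handed in.

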